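# Restock the ratchet picking board

## Robot

A 7-joint arm with a two-finger parallel gripper is mounted at the origin on the work surface. World frame = base frame: x ahead of the robot, y to its left, z up, the work surface at z = 0. Lengths are in m, angles in degrees, forces in N, time in s.
With the tool pointing down it reaches from about 0.375 to 0.925 m from the base axis. Payload 3.1 kg.
Tool frame: the origin (TCP) lies at the very end of the fingers, on their centre line; the grasp point (between the pads) lies 19 mm behind it; z points along the fingers, y is the line along which they close (so a half turn about z gives the same grasp; the last joint's range is limited). The gripper opens to 85 mm and grips with 20 to 120 N. Pads are 22 mm wide; open, the fingers measure 114 mm over their backs; the gripper's body (76 mm by 85 mm) begins 54 mm behind the grasp point. The pads swing forward as they close: fully open they stand 13 mm farther back than shut.
Start: joints at [61.261, 21.939, 2.515, 91.553, -1.026, 66.532, -2.859], TCP at [0.255, -0.598, 0.231] pointing down, gripper open.
Joint ranges: [-149.38, 149.38], [-23.57, 123.04], [-84.95, 90], [0, 143.3], [-89.99, 269.99], [3.08, 112.72], [-163.45, 163.45]. Speed limits (degrees/s): [159.86, 159.86, 180, 180, 180, 180, 180].

## Interface

Orientations are given as [roll, pitch, yaw] about the fixed x, y, z axes, in that order (R = Rz(yaw) Ry(pitch) Rx(roll)).
In Python, from plant import ctrl, imaging gives the robot as it stands.
- The arm moves only by the tool servo_tool, never from a script. Its argument "series" is a list that holds one entry, the list of rows, each a list of 7 numbers: the turn, a rotation vector about the tool's x, y, z in degrees, then the shift along the tool's x, y, z in mm, then the gripper command: -1 is fully open, 1 is shut, values between are in proportion. A call has exactly 10 rows; each row shifts and turns the commanded pose from where the row before left it, along the tool's axes as they then stand; what a row does not reach is not made up. A row lasts 1/10 s, in which the tool goes at most 50 mm and 8.59 degrees, less where a joint would pass 70% of its speed; a pose out of reach is approached as far as the arm can. A call with a gripper value outside its range is refused whole. The fingers move at their own pace and stop on an object; the grip force is fixed at half the most. Time passes only in rows, so rows that do not move let the fingers close, or fill a call up. It gives the time, the measured TCP pose, the force, the opening and the grip force at its end, in the units of the state.
- ctrl.get_obs(): the state, without advancing time (a new reading comes with each control period).
- imaging.camera(name): name is "scene" or "top"; returns a dict with "frame" (384x512x3 uint8, red, green, blue), "mtx" (3x3 intrinsics, pixels), "distortion" ([k1, k2, p1, p2, k3] as OpenCV has them; the pictures are not rectified), "rvec" (rotation vector, rad) and "tvec" (3), from world to camera coordinates, as OpenCV has them. Camera axes: x right, y down, z forward; pixel columns grow to the right and rows downward; lengths in m; the calibration is good to about 2 mm. A picture is of the moment at which its call begins. There is no depth.
- ctrl.finish_job(): hands the job in; it is judged then, once.
The state is a dict: "clock": time; "joint_positions": joint angles; "joint_vel": joint speeds; "joint_torque": joint torques, N m; "ee_pos": TCP position; "tool_rot": TCP orientation; "ft_force": force on the tool from outside, world axes, zero at the start; "wrist_torque": the same for the moment, N m; "opening": finger opening in m; "finger_force": force on a finger pad.
Only numpy, scipy, OpenCV 4.12 (cv2) and the standard library are available. Lean on these libraries where they do the work, as an engineer would, in place of code of your own. Each camera call takes 0.05 s, during which the arm holds its last target. There are 200 camera calls.

## Task

The tilting picking board in the fixings store is propped on its ratchet: lift it by the orange bar past its top notch so that the pawl is thrown out, and lower it fully flat. While it is flat, sort every loose square-tube spacer into its row by length, lying on the bottom of the row: the shortest in the row nearest the hinge, the medium in the middle row, the longest in the row next to the orange bar (each row's blue stripe is as long as its spacer). Then raise the loaded board and leave it propped on its third notch from the bottom (the green tooth), and do not disturb the jar, the tin, the screw bin or the carton.

Things in the scene. Friction and masses are not known exactly. Their poses are not given: they have to be found in the camera images.
- hinge (a point): Middle of the board's hinge axis, 46 mm above the table, on the fixed grey stand. x points level up the board (hinge towards orange bar as seen from above), y along the hinge axis, z up. The hinge is damped (1.5 N m s/rad): raise slower than 0.8 rad/s; let go, the board sinks slowly to the next notch, or to flat if the pawl is out. It weighs 0.75 kg and takes 3 to 12 N at the bar.
- board (a joint): Tilt of the board, rad: 0 flat on its stand, growing as the bar end rises, end stop 1.08. On the ratchet it rests at 0.21, 0.38, 0.56 or 0.73 (first to fourth notch; third tooth green). Rising, it clicks past a tooth by 0.035 above that notch; it cannot go down from a notch until lifted past about 0.93, where the pawl is thrown out, staying so until the last 0.2 before flat puts it back in.
- pawl (a joint): Gravity pawl of the ratchet, rad: orange weight, on a post at the board's -y side. About 0 = in, on the teeth (up to 0.12 as it clicks over one); 0.59 = thrown out by the red lug near the board's top position. A red peg puts it back in as the board comes down flat. It needs no touching; it and the toothed sector stand 155 to 195 mm from the board's middle, up to 190 mm above the table.
- lift_bar (a point): Centre of the orange lift bar at the board's free end: round, 16 mm diameter, 160 mm long, parallel to the hinge axis and 264 mm from it, 46 mm above the table when flat; its two arms meet it 72 mm either side of this point, with about 40 mm clear between bar and board end. Board frame: x from hinge to bar, y along the bar, z out of the board's face.
- row_short (a point): Bottom centre of the row for 60 mm spacers, on the board 50 mm from the hinge axis, 6 mm out from it square to the board. Board frame: x from hinge to bar, y along the row, z out of the face. Each row is a channel 36 mm wide, 284 mm long, between wooden slats 10 mm high (28 mm wide between rows); end cheeks 18 mm high.
- row_medium (a point): The same for the 90 mm spacers, 114 mm from the hinge axis.
- row_long (a point): The same for the 120 mm spacers, 178 mm from the hinge axis.
- short_1: Zinc-plated square-tube spacer, 24 x 24 mm in section with black plugged ends, 60 mm long, about 0.08 kg. Origin at its centre; x along its length. Lies on the table to the left (+y) of the board. May be absent.
- short_2: Same as short_1. May be absent.
- medium_1: The same section, 90 mm long, about 0.13 kg, origin at its centre, x along its length. May be absent.
- medium_2: Same as medium_1. May be absent.
- long_1: The same section, 120 mm long, about 0.17 kg, origin at its centre, x along its length. May be absent.
- long_2: Same as long_1. May be absent.
- jar: Bystander: amber jar with a brass lid, 84 mm diameter, 160 mm high; origin at the centre of its underside. Leave alone.
- tin: Bystander: round copper-coloured tin, 90 mm diameter, 48 mm high; origin at the centre of its underside. Leave alone.
- screw_bin: Bystander: orange bin of screws, 100 x 130 mm, 75 mm high; origin at the centre of its underside. Leave alone.
- carton: Bystander: blue and red carton, 120 x 90 mm, 70 mm high; origin at the centre of its underside. Leave alone.
- short_3: Same as short_1. May be absent.
Mind the look-alikes: they are no part of the job. What is shaped like the long_1 but yellow is not meant. What is shaped like the short_2 but yellow is not meant.

How it is judged (in metres and radians):
On the way, in this order (a step that is already met when the one before it is completed fails the run):
1. the board is lifted past the top notch and the pawl is thrown out (value of joint board above 0.84 rad and value of joint pawl above 0.45 rad).
2. the board is lowered flat (value of joint board below 0.04 rad and value of joint pawl below 0.2 rad), for 0.2 s.
3. every spacer lies in the row of its length while the board is flat (x of short_1 in the frame of row_short between -0.012 and 0.012 m and y of short_1 in the frame of row_short between -0.13 and 0.13 m and z of short_1 in the frame of row_short between 0.005 and 0.018 m and angle between the x axis of each of short_1, short_2, short_3 and the y axis of row_short, either way round below 0.3 rad and x of short_2 in the frame of row_short between -0.012 and 0.012 m and y of short_2 in the frame of row_short between -0.13 and 0.13 m and z of short_2 in the frame of row_short between 0.005 and 0.018 m and x of short_3 in the frame of row_short between -0.012 and 0.012 m and y of short_3 in the frame of row_short between -0.13 and 0.13 m and z of short_3 in the frame of row_short between 0.005 and 0.018 m and x of medium_1 in the frame of row_medium between -0.012 and 0.012 m and y of medium_1 in the frame of row_medium between -0.13 and 0.13 m and z of medium_1 in the frame of row_medium between 0.005 and 0.018 m and angle between the x axis of each of medium_1, medium_2 and the y axis of row_medium, either way round below 0.3 rad and x of medium_2 in the frame of row_medium between -0.012 and 0.012 m and y of medium_2 in the frame of row_medium between -0.13 and 0.13 m and z of medium_2 in the frame of row_medium between 0.005 and 0.018 m and x of long_1 in the frame of row_long between -0.012 and 0.012 m and y of long_1 in the frame of row_long between -0.13 and 0.13 m and z of long_1 in the frame of row_long between 0.005 and 0.018 m and angle between the x axis of each of long_1, long_2 and the y axis of row_long, either way round below 0.3 rad and x of long_2 in the frame of row_long between -0.012 and 0.012 m and y of long_2 in the frame of row_long between -0.13 and 0.13 m and z of long_2 in the frame of row_long between 0.005 and 0.018 m and value of joint board below 0.06 rad), for 0.2 s.
At the end, for the whole second after the job is handed in: Board at rest on its third notch (tilt 0.56 rad within 0.05), pawl in; every spacer present at rest in the row of its length: centre within 12 mm of the row middle line, 130 mm of its centre, 5 to 18 mm above its bottom, within 0.3 rad of its direction (value of joint board between 0.51 and 0.61 rad and value of joint pawl below 0.1 rad and velocity of joint board between -0.05 and 0.05 rad/s and x of short_1 in the frame of row_short between -0.012 and 0.012 m and y of short_1 in the frame of row_short between -0.13 and 0.13 m and z of short_1 in the frame of row_short between 0.005 and 0.018 m and angle between the x axis of each of short_1, short_2, short_3 and the y axis of row_short, either way round below 0.3 rad and x of short_2 in the frame of row_short between -0.012 and 0.012 m and y of short_2 in the frame of row_short between -0.13 and 0.13 m and z of short_2 in the frame of row_short between 0.005 and 0.018 m and x of short_3 in the frame of row_short between -0.012 and 0.012 m and y of short_3 in the frame of row_short between -0.13 and 0.13 m and z of short_3 in the frame of row_short between 0.005 and 0.018 m and x of medium_1 in the frame of row_medium between -0.012 and 0.012 m and y of medium_1 in the frame of row_medium between -0.13 and 0.13 m and z of medium_1 in the frame of row_medium between 0.005 and 0.018 m and angle between the x axis of each of medium_1, medium_2 and the y axis of row_medium, either way round below 0.3 rad and x of medium_2 in the frame of row_medium between -0.012 and 0.012 m and y of medium_2 in the frame of row_medium between -0.13 and 0.13 m and z of medium_2 in the frame of row_medium between 0.005 and 0.018 m and x of long_1 in the frame of row_long between -0.012 and 0.012 m and y of long_1 in the frame of row_long between -0.13 and 0.13 m and z of long_1 in the frame of row_long between 0.005 and 0.018 m and angle between the x axis of each of long_1, long_2 and the y axis of row_long, either way round below 0.3 rad and x of long_2 in the frame of row_long between -0.012 and 0.012 m and y of long_2 in the frame of row_long between -0.13 and 0.13 m and z of long_2 in the frame of row_long between 0.005 and 0.018 m and linear speed of each of short_1, short_2, short_3, medium_1, medium_2, long_1, long_2 below 0.02 m/s); the robot touches nothing.
It fails at once if the jar is knocked aside (30 mm) or tipped (distance of jar from where it was at the start of the episode above 0.03 m or angle between jar's own z axis and vertical above 0.3 rad).
It fails at once if the tin is knocked aside (30 mm) or tipped (distance of tin from where it was at the start of the episode above 0.03 m or angle between tin's own z axis and vertical above 0.3 rad).
It fails at once if the screw bin is knocked aside (30 mm) or tipped (distance of screw_bin from where it was at the start of the episode above 0.03 m or angle between screw_bin's own z axis and vertical above 0.3 rad).
It fails at once if the carton is knocked aside (30 mm) or tipped (distance of carton from where it was at the start of the episode above 0.03 m or angle between carton's own z axis and vertical above 0.3 rad).
Of short_1, short_2, short_3, medium_1, medium_2, long_1, long_2 only 5 to 7 are there at a start; the rules pass over those that are not, and their reading is None.
At some moment in a run one of short_1, short_2, short_3, medium_1, medium_2, long_1, long_2 may be knocked a few centimetres aside while the robot is not near it.
Once in a run the grip may slacken for a moment while it holds something.
It also fails if it takes over 210 s, if anything falls off the work surface, if the arm or the gripper's body presses on something with over 40 N, if the wrist force passes 120 N, or if a joint passes its speed limit or range.

## Working session

There is one attempt and no reset: what is moved stays moved. The work goes in short steps, Python scripts to look and compute and a tool call to move; the robot and the scene stay as the last step left them, time stands still between calls to the robot, and variables do not carry over. Pictures are saved under pics/ and viewed, at most 14 in all, crops included, and the job is handed in when it is done.

Besides the shell and the picture viewer there is one more tool, called after "Call:" by a JSON object that holds its "op" and its "data", one argument or row to a line. servo_tool: Moves the arm, as the interface text tells. Its arguments: {"type":"object","properties":{"series":{"type":"array"}},"required":["series"]}

```bash
ls; mkdir -p pics
python3 - <<'E'
from plant import ctrl, imaging
import cv2
for n in ("scene","top"):
    c=imaging.camera(n); cv2.imwrite(f"pics/{n}0.png",c["frame"][:,:,::-1])
    print(n,c["mtx"],c["distortion"],c["rvec"],c["tvec"])
print(ctrl.get_obs())
E
```

```text
pics
scene [[424.99236236   0.         257.70536155]
 [  0.         424.99236236 188.52089888]
 [  0.           0.           1.        ]] [0.04742715 0.         0.         0.         0.        ] [ 1.43945132  2.26888791 -0.7754459 ] [ 0.20955092 -0.32755664  1.99575864]
top [[478.69104045   0.         250.51456095]
 [  0.         478.69104045 194.24299398]
 [  0.           0.           1.        ]] [-0.20579323  0.          0.          0.          0.        ] [ 2.18843839 -2.13514996  0.1048714 ] [0.02384574 0.52138352 1.77852181]
{'clock': 0.1, 'joint_positions': array([61.26126934, 21.99022224,  2.51038974, 91.64181514, -1.02587122,
       66.53330607, -2.85918642]), 'joint_vel': array([ 0.02723677, -0.20073642,  0.00270333, -0.28951558,  0.03153295,
       -0.1048804 , -0.06104895]), 'joint_torque': array([ 3.07249313e-03, -4.34727967e+01,  1.02964014e+00, -2.50452340e+01,
        1.09430714e-02,  5.50283556e-03, -8.73500483e-06]), 'ee_pos': array([ 0.25505033, -0.59690951,  0.22996512]), 'tool_rot': array([-1.79857286e+02,  6.88662718e-03,  2.31406906e+01]), 'ft_force': array([ 0.5785874 ,  0.78782649, -0.5572395 ]), 'wrist_torque': array([ 0.05484964,  0.01671671, -0.05741365]), 'finger_force': 0.0, 'opening': 0.08536251593139764}
```

View pics/top0.png

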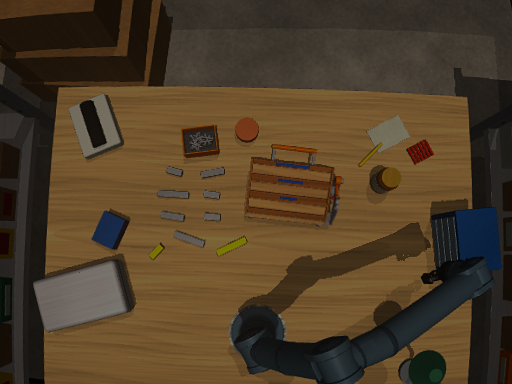

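View pics/scene0.png

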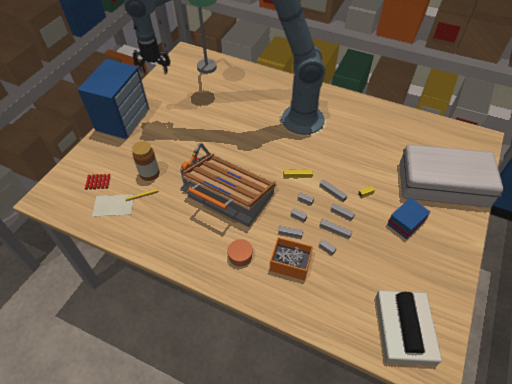

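The top view shows seven grey spacers at about (174,171), (212,172), (172,194), (211,194), (172,216), (212,216) and (189,238). The look-alikes are yellow, at (156,251) and (232,245), and I leave them out. The board is at (290,190), with its orange bar on the far side at (294,148) and the pawl on the right at (338,182).

```bash
cat > h.py <<'E'
from plant import ctrl, imaging
import cv2, numpy as np
def cam(n): 
    c=imaging.camera(n); c["R"]=cv2.Rodrigues(np.array(c["rvec"]))[0]; c["D"]=np.array(c["distortion"]); c["t"]=np.array(c["tvec"]).ravel(); return c
def proj(c,P): return cv2.projectPoints(np.array(P,float).reshape(-1,3),np.array(c["rvec"]),c["t"],c["mtx"],c["D"])[0].reshape(-1,2)
def world(c,px,z):
    u=cv2.undistortPoints(np.array(px,float).reshape(-1,1,2),c["mtx"],c["D"]).reshape(-1,2)
    d=np.c_[u,np.ones(len(u))]@c["R"]; o=-c["R"].T@c["t"]
    return o+d*((z-o[2])/d[:,2])[:,None]
def ortho(c,x0,x1,y0,y1,z,s=1000):
    # row0 = x1, col0 = y1 ; s px/m
    X=np.linspace(x1,x0,int((x1-x0)*s)); Y=np.linspace(y1,y0,int((y1-y0)*s))
    XX,YY=np.meshgrid(X,Y,indexing="ij"); p=proj(c,np.stack([XX,YY,np.full_like(XX,z)],-1)).astype(np.float32).reshape(*XX.shape,2)
    return cv2.remap(c["frame"],p[...,0],p[...,1],cv2.INTER_CUBIC)
def spacers(c,x0=.25,x1=.9,y0=.1,y1=.5,z=.024,amin=700):
    im=ortho(c,x0,x1,y0,y1,z); hsv=cv2.cvtColor(im,cv2.COLOR_RGB2HSV)
    m=((hsv[...,1]<70)&(hsv[...,2]>60)).astype(np.uint8); m=cv2.morphologyEx(m,cv2.MORPH_OPEN,np.ones((5,5)))
    for k in cv2.findContours(m,cv2.RETR_EXTERNAL,cv2.CHAIN_APPROX_NONE)[0]:
        if cv2.contourArea(k)<amin: continue
        (a,b),(w,h),t=cv2.minAreaRect(k); box=cv2.boxPoints(((a,b),(w,h),t))
        e=box[1]-box[0] if np.linalg.norm(box[1]-box[0])>np.linalg.norm(box[2]-box[1]) else box[2]-box[1]
        ang=np.degrees(np.arctan2(-e[0],-e[1]))%180
        print("c=(%.3f,%.3f) L=%.0f W=%.0f yaw=%.0f"%(x1-b/1000,y1-a/1000,max(w,h),min(w,h),ang))
    return im
def show(n,im,f=1): cv2.imwrite(f"pics/{n}.png",cv2.resize(im,None,fx=f,fy=f,interpolation=cv2.INTER_CUBIC)[:,:,::-1])
def st():
    o=ctrl.get_obs(); print(round(o["clock"],2),np.round(o["ee_pos"],4),np.round(o["tool_rot"],1),np.round(o["ft_force"],1),round(o["opening"],4),o["finger_force"])
E
python3 - <<'E'
from h import *
c=cam("top")
im=spacers(c)
a=cv2.resize(c["frame"][125:240,225:355],None,fx=6,fy=5.2*6/5.2,interpolation=cv2.INTER_CUBIC)
cv2.imwrite("pics/b.png",cv2.resize(a,(780,600*690//690))[:,:,::-1]) if 0 else show("b",c["frame"][135:235,225:355],6)
s=cam("scene"); show("sb",s["frame"][135:235,165:295],6)
show("sp",im[50:600],1)
E
```

```text
c=(0.349,0.266) L=118 W=25 yaw=72
c=(0.434,0.182) L=59 W=24 yaw=87
c=(0.433,0.334) L=87 W=25 yaw=83
c=(0.517,0.334) L=116 W=25 yaw=88
c=(0.518,0.186) L=59 W=25 yaw=85
c=(0.602,0.186) L=90 W=24 yaw=102
c=(0.605,0.333) L=59 W=24 yaw=76
c=(0.724,0.233) L=88 W=47 yaw=123
```

View pics/b.png

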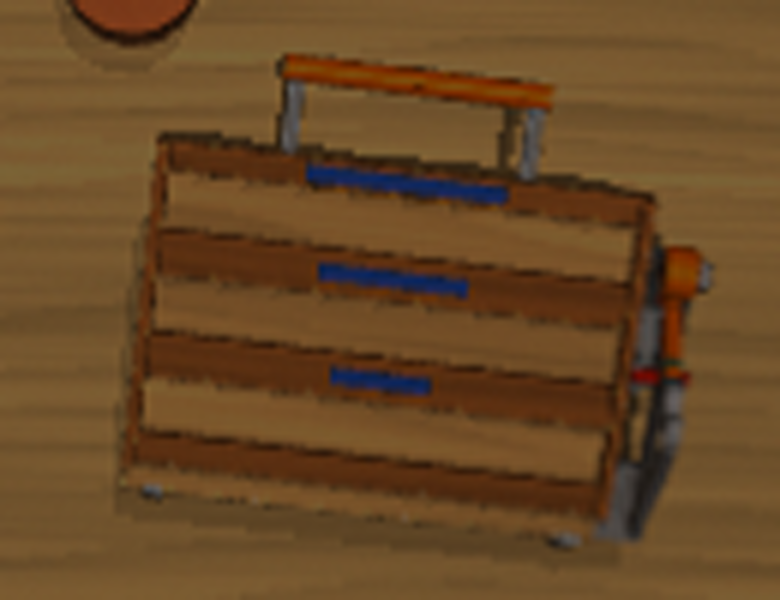

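View pics/sb.png

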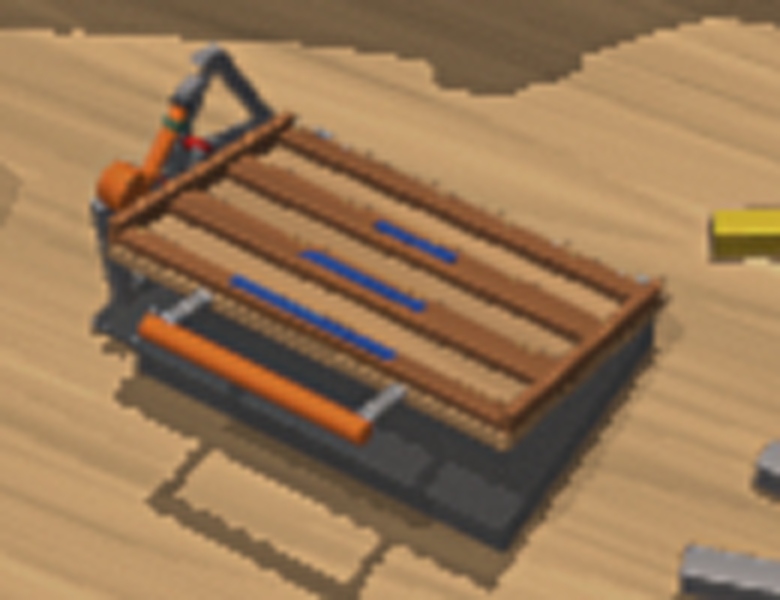

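View pics/sp.png

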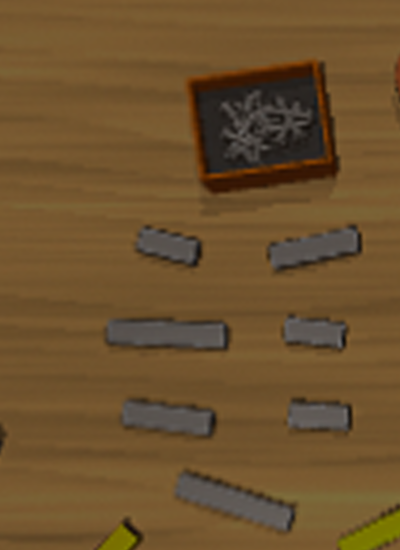

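```bash
cat > fit.py <<'E'
from h import *
from scipy.optimize import least_squares
T=np.array([[283,66],[552,97],[308,174],[507,195],[319,272],[467,289],[331,376],[431,387]])/6+[225,135]
S=np.array([[368,432],[142,325],[393,355],[234,281],[424,305],[303,255],[456,258],[378,226]])/6+[165,135]
t=cam("top"); s=cam("scene")
def pts(p):
    hx,hy,ya,th,a,b,c=p
    L=np.array([[.264,.08,0],[.264,-.08,0],[a,.06,.016],[a,-.06,.016],[b,.045,.016],[b,-.045,.016],[c,.03,.016],[c,-.03,.016]])
    X=L[:,0]*np.cos(th)-L[:,2]*np.sin(th); Z=L[:,0]*np.sin(th)+L[:,2]*np.cos(th)+.046; Y=L[:,1]
    return np.c_[hx+X*np.cos(ya)-Y*np.sin(ya),hy+X*np.sin(ya)+Y*np.cos(ya),Z]
f=lambda p:np.r_[(proj(t,pts(p))-T).ravel(),(proj(s,pts(p))-S).ravel()]
r=least_squares(f,[.4,-.05,-.1,.38,.21,.15,.08])
print(np.round(r.x,4),np.degrees(r.x[2]),np.round(np.abs(r.fun).max(),2),np.sqrt(np.mean(r.fun**2)))
print(pts(r.x)[:2])
E
python3 fit.py
```

```text
[ 0.43   -0.0936 -0.0924  0.3455  0.2038  0.1452  0.0821] -5.294482217796235 1.33 0.6602741078338265
[[ 0.68471207 -0.03687731  0.13541326]
 [ 0.66994812 -0.19619468  0.13541326]]
```

Call:
{"op": "servo_tool", "data": {
  "series": [
    [[0,0,-7.7,0,0,-12,-1],[0,0,-7.7,0,0,-12,-1],[0,0,-7.7,0,0,-12,-1],[0,0,-7.7,0,0,-12,-1],[0,0,-7.7,0,0,-12,-1],[0,0,-7.7,0,0,-12,-1],[0,0,-7.7,0,0,-12,-1],[0,0,-7.7,0,0,-12,-1],[0,0,0,0,0,0,-1],[0,0,0,0,0,0,-1]]
  ]
}}

```text
clock: 1.3
ee_pos: [0.2553, -0.5977, 0.3272]
tool_rot: [180.0, 0.0, 84.6]
ft_force: [-0.2, -0.0, -0.3]
opening: 0.0852
finger_force: 0.0
```

Call:
{"op": "servo_tool", "data": {
  "series": [
    [[0,0,0,37,27,0,-0.1],[0,0,0,37,27,0,-0.1],[0,0,0,37,27,0,-0.1],[0,0,0,37,27,0,-0.1],[0,0,0,37,27,0,-0.1],[0,0,0,37,27,0,-0.1],[0,0,0,37,27,0,-0.1],[0,0,0,37,27,0,-0.1],[0,0,0,37,27,0,-0.1],[0,0,0,0,0,0,-0.1]]
  ]
}}

```text
clock: 2.3
ee_pos: [0.5331, -0.2781, 0.3262]
tool_rot: [179.9, -0.4, 85.5]
ft_force: [0.1, 1.0, 0.9]
opening: 0.0475
finger_force: 0.0
```

```bash
cat >> h.py <<'E'
from scipy.spatial.transform import Rotation as Ro
def to(*P,yaw=None):
    "tool-frame shift mm (and yaw turn) from measured pose"
    o=ctrl.get_obs(); R=Ro.from_euler("xyz",o["tool_rot"],degrees=True)
    print("shift",np.round(R.inv().apply(np.array(P)-o["ee_pos"])*1000,1), "" if yaw is None else "turn z %.1f"%-((yaw-o["tool_rot"][2]+90)%180-90))
HP=np.array([.430,-.0936]); YA=np.radians(-5.3)
def bp(x,y,z,th=0):
    X=x*np.cos(th)-z*np.sin(th); Z=x*np.sin(th)+z*np.cos(th)+.046
    return np.array([HP[0]+X*np.cos(YA)-y*np.sin(YA),HP[1]+X*np.sin(YA)+y*np.cos(YA),Z])
E
python3 -c "
from h import *
st(); b=bp(.264,0,0,.38); print(b); to(*(b-[0,0,.015]),yaw=84.7)"
```

```text
2.3 [ 0.5331 -0.2781  0.3262] [179.9  -0.4  85.5] [0.1 1.  0.9] 0.0475 0.0
[ 0.6741193  -0.11624626  0.143923  ]
shift [171.2 127.5 198.6] turn z 0.8
```

Call:
{"op": "servo_tool", "data": {
  "series": [
    [[0,0,0,43,32,20,0.15],[0,0,0,43,32,20,0.15],[0,0,0,43,32,20,0.15],[0,0,0,42,32,20,0.15],[0,0,0,0,0,30,0.15],[0,0,0,0,0,20,0.15],[0,0,0,0,0,10,0.15],[0,0,0,0,0,0,0.15],[0,0,0,0,0,0,0.15],[0,0,0,0,0,0,0.15]]
  ]
}}

```text
clock: 3.3
ee_pos: [0.6544, -0.1501, 0.199]
tool_rot: [179.8, 0.0, 84.7]
ft_force: [-0.5, -0.2, -0.5]
opening: 0.0361
finger_force: 0.0
```

```bash
python3 -c "
from h import *
st(); b=bp(.264,0,0,.38);to(*(b-[0,0,.015]),yaw=84.7)
s=cam('scene');show('g1',np.hstack([s['frame'][110:230,165:275]]),5)"
```

```text
3.3 [ 0.6544 -0.1501  0.199 ] [179.8   0.   84.7] [-0.5 -0.2 -0.5] 0.0361 0.0
shift [35.5 16.3 70.1] turn z -0.0
```

View pics/g1.png

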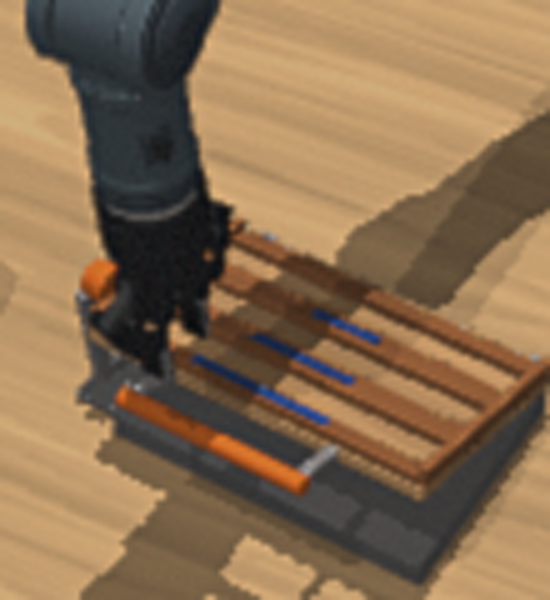

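The fingers are at about crop (160,350), still about 35 mm short of the bar centre. The bar runs from (120,395) to (305,485). Next: correct the offset, descend and grip.

Call:
{"op": "servo_tool", "data": {
  "series": [
    [[0,0,0,18,9,0,0.15],[0,0,0,17.5,9,0,0.15],[0,0,0,0,0,0,0.15],[0,0,0,0,0,15,0.15],[0,0,0,0,0,15,0.15],[0,0,0,0,0,15,0.15],[0,0,0,0,0,15,0.15],[0,0,0,0,0,10,0.15],[0,0,0,0,0,0,0.15],[0,0,0,0,0,0,0.15]]
  ]
}}

```text
clock: 4.35
ee_pos: [0.6746, -0.1158, 0.1268]
tool_rot: [-180.0, -0.0, 84.7]
ft_force: [0.4, -0.5, -0.1]
opening: 0.0363
finger_force: 0.0
```

Call:
{"op": "servo_tool", "data": {
  "series": [
    [[0,0,0,0,0,0,1],[0,0,0,0,0,0,1],[0,0,0,0,0,0,1],[0,0,0,0,0,0,1],[0,0,0,0,0,0,1],[0,0,0,0,0,0,1],[0,0,0,0,0,0,1],[0,0,0,0,0,0,1],[0,0,0,0,0,0,1],[0,0,0,0,0,0,1]]
  ]
}}

```text
clock: 5.35
ee_pos: [0.6784, -0.1159, 0.1295]
tool_rot: [179.5, -0.0, 84.7]
ft_force: [5.4, -1.2, -1.2]
opening: 0.0141
finger_force: 58.4
```

```bash
python3 -c "
from h import *
st(); o=ctrl.get_obs(); e=o['ee_pos']
for off in (.012,.015,.019):
  d=(e[:2]-HP)@[np.cos(YA),np.sin(YA)]; z=e[2]+off-.046; print(d,z,np.hypot(d,z),np.arctan2(z,d))"
```

```text
5.35 [ 0.6784 -0.1159  0.1295] [179.5  -0.   84.7] [ 5.4 -1.2 -1.2] 0.0141 58.44206213951111
0.2494236655782847 0.09550331315713985 0.2670824737314276 0.36567511973810735
0.2494236655782847 0.09850331315713982 0.26816984851664727 0.3761225979951128
0.2494236655782847 0.10250331315713983 0.2696647810869982 0.38991936245466147
```

Call:
{"op": "servo_tool", "data": {
  "series": [
    [[-1.72,0,0,0,-2.5,-7.4,1],[-1.72,0,0,0,-2.5,-7.4,1],[-1.72,0,0,0,-2.5,-7.4,1],[-1.72,0,0,0,-2.5,-7.4,1],[-1.72,0,0,0,-2.5,-7.4,1],[-1.72,0,0,0,-2.5,-7.4,1],[-1.72,0,0,0,-2.5,-7.4,1],[-1.72,0,0,0,-2.5,-7.4,1],[-1.72,0,0,0,-2.5,-7.4,1],[-1.72,0,0,0,-2.5,-7.4,1]]
  ]
}}

```text
clock: 6.35
ee_pos: [0.6422, -0.1125, 0.1991]
tool_rot: [162.4, -0.0, 84.8]
ft_force: [4.8, -0.6, -2.6]
opening: 0.0137
finger_force: 58.8
```

```bash
cat >> h.py <<'E'
def bar():
    o=ctrl.get_obs(); R=Ro.from_euler("xyz",o["tool_rot"],degrees=True).as_matrix(); e=o["ee_pos"]-R[:,2]*.016
    d=(e[:2]-HP)@[np.cos(YA),np.sin(YA)]; z=e[2]-.046; st(); print("r",np.hypot(d,z),"tilt",np.arctan2(z,d),"f tool",R.T@o["ft_force"])
E
sed -i 's/^HP=.*\]);/HP=np.array([.433,-.0936]);/' h.py
python3 -c "
from h import *
bar()"
```

```text
6.35 [ 0.6422 -0.1125  0.1991] [162.4  -0.   84.8] [ 4.8 -0.6 -2.6] 0.0137 58.84812891483307
r 0.26544717770497916 tilt 0.6868391457390554 f tool [-0.1145745   3.84396637  3.99708782]
```

Call:
{"op": "servo_tool", "data": {
  "series": [
    [[-1.72,0,0,0,-2.5,-7.4,1],[-1.72,0,0,0,-2.5,-7.4,1],[-1.72,0,0,0,-2.5,-7.4,1],[-1.72,0,0,0,-2.5,-7.4,1],[-1.72,0,0,0,-2.5,-7.4,1],[-1.72,0,0,0,-2.5,-7.4,1],[-1.72,0,0,0,-2.5,-7.4,1],[-1.72,0,0,0,-2.5,-7.4,1],[-1.72,0,0,0,-2.5,-7.4,1],[0,0,0,0,0,0,1]]
  ]
}}

```text
clock: 7.35
ee_pos: [0.5928, -0.1078, 0.2499]
tool_rot: [147.1, 0.1, 84.7]
ft_force: [1.7, 0.5, -0.3]
opening: 0.0138
finger_force: 59.2
```

```bash
python3 -c "
from h import *
bar()
c=cam('top');s=cam('scene');show('up',np.hstack([c['frame'][130:240,270:370],s['frame'][90:200,150:250]]),4)"
```

```text
7.35 [ 0.5928 -0.1078  0.2499] [1.471e+02 1.000e-01 8.470e+01] [ 1.7  0.5 -0.3] 0.0138 59.18482840061188
r 0.26509031597082117 tilt 0.9611832579590817 f tool [0.69193345 1.24385056 1.17512099]
```

View pics/up.png

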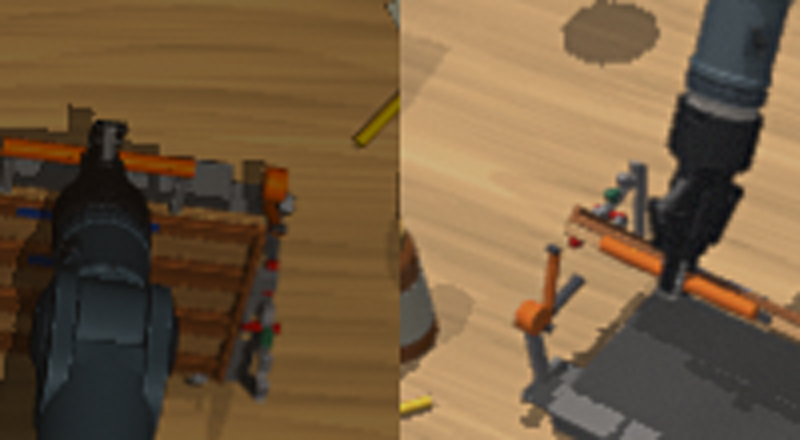

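The pawl's orange weight, at crop (530,315), has swung away from the sector and so is out. One small extra lift for certainty, then down.

Call:
{"op": "servo_tool", "data": {
  "series": [
    [[-1.72,0,0,0,-2.5,-7.4,1],[0,0,0,0,0,0,1],[0,0,0,0,0,0,1],[1.72,0,0,0,2.5,7.4,1],[1.72,0,0,0,2.5,7.4,1],[1.72,0,0,0,2.5,7.4,1],[1.72,0,0,0,2.5,7.4,1],[1.72,0,0,0,2.5,7.4,1],[1.72,0,0,0,2.5,7.4,1],[1.72,0,0,0,2.5,7.4,1]]
  ]
}}

```text
clock: 8.45
ee_pos: [0.6282, -0.1111, 0.2166]
tool_rot: [157.7, -0.0, 84.7]
ft_force: [1.5, 0.9, 0.2]
opening: 0.0145
finger_force: 59.7
```

Call:
{"op": "servo_tool", "data": {
  "series": [
    [[1.72,0,0,0,2.5,7.4,1],[1.72,0,0,0,2.5,7.4,1],[1.72,0,0,0,2.5,7.4,1],[1.72,0,0,0,2.5,7.4,1],[1.72,0,0,0,2.5,7.4,1],[1.72,0,0,0,2.5,7.4,1],[1.72,0,0,0,2.5,7.4,1],[1.72,0,0,0,2.5,7.4,1],[1.72,0,0,0,2.5,7.4,1],[1.72,0,0,0,2.5,7.4,1]]
  ]
}}

```text
clock: 9.45
ee_pos: [0.6702, -0.1152, 0.1506]
tool_rot: [175.0, 0.0, 84.7]
ft_force: [1.9, 0.8, -0.8]
opening: 0.0139
finger_force: 59.7
```

```bash
python3 -c "
from h import *
bar()"
```

```text
9.45 [ 0.6702 -0.1152  0.1506] [175.    0.   84.7] [ 1.9  0.8 -0.8] 0.0139 59.67333197593689
r 0.26566553698867773 tilt 0.47107440157681946 f tool [0.93323775 1.70654797 0.96891392]
```

Call:
{"op": "servo_tool", "data": {
  "series": [
    [[1.72,0,0,0,2.5,7.4,1],[1.72,0,0,0,2.5,7.4,1],[1.72,0,0,0,2.5,7.4,1],[1.72,0,0,0,2.5,7.4,1],[1.72,0,0,0,2.5,7.4,1],[1.72,0,0,0,2.5,7.4,1],[1.72,0,0,0,2.5,7.4,1],[0,0,0,0,0,0,0.15],[0,0,0,0,0,0,0.15],[0,0,0,0,0,0,0.15]]
  ]
}}

```text
clock: 10.45
ee_pos: [0.6866, -0.1172, 0.1]
tool_rot: [-173.1, 0.0, 84.7]
ft_force: [-0.9, 0.5, -0.3]
opening: 0.0358
finger_force: 0.0
```

Call:
{"op": "servo_tool", "data": {
  "series": [
    [[0,0,0,0,0,-10,0.15],[0,0,0,0,0,-20,0.15],[0,0,0,0,0,-20,0.15],[0,0,0,0,0,-20,0.15],[-4,0,0,0,0,-20,0.15],[-3,0,0,0,0,-20,-0.2],[0,0,0,30,0,-10,-0.2],[0,0,0,30,0,0,-0.2],[0,0,0,30,0,0,-0.2],[0,0,0,30,0,0,-0.2]]
  ]
}}

```text
clock: 11.45
ee_pos: [0.7098, 0.0024, 0.2214]
tool_rot: [179.7, 0.0, 84.7]
ft_force: [-0.1, -0.9, -0.4]
opening: 0.0513
finger_force: 0.0
```

Call:
{"op": "servo_tool", "data": {
  "series": [
    [[0,0,0,40,-20,0,-0.2],[0,0,0,40,-20,0,-0.2],[0,0,0,40,-20,0,-0.2],[0,0,0,30,0,0,-0.2],[0,0,0,0,0,0,-0.2],[0,0,0,0,0,0,-0.2],[0,0,0,0,0,0,-0.2],[0,0,0,0,0,0,-0.2],[0,0,0,0,0,0,-0.2],[0,0,0,0,0,0,-0.2]]
  ]
}}

```text
clock: 12.45
ee_pos: [0.664, 0.1551, 0.2189]
tool_rot: [179.9, 0.0, 84.6]
ft_force: [-0.2, 0.5, 0.7]
opening: 0.0516
finger_force: 0.0
```

```bash
python3 -c "
from h import *
bar()
c=cam('top');s=cam('scene');spacers(c);show('fl',c['frame'][135:235,225:355],6);show('fls',s['frame'][135:235,165:295],6)"
```

```text
12.45 [0.664  0.1551 0.2189] [179.9   0.   84.6] [-0.2  0.5  0.7] 0.0516 0.0
r 0.2802388933450365 tilt 0.7398734387058302 f tool [ 0.50623242 -0.22188058 -0.7248912 ]
c=(0.349,0.266) L=118 W=24 yaw=72
c=(0.434,0.182) L=59 W=24 yaw=88
c=(0.433,0.334) L=87 W=25 yaw=83
c=(0.517,0.334) L=116 W=25 yaw=88
c=(0.518,0.186) L=60 W=24 yaw=84
c=(0.599,0.202) L=56 W=24 yaw=99
c=(0.605,0.333) L=59 W=24 yaw=76
c=(0.719,0.259) L=67 W=35 yaw=23
c=(0.803,0.212) L=60 W=19 yaw=115
```

View pics/fl.png

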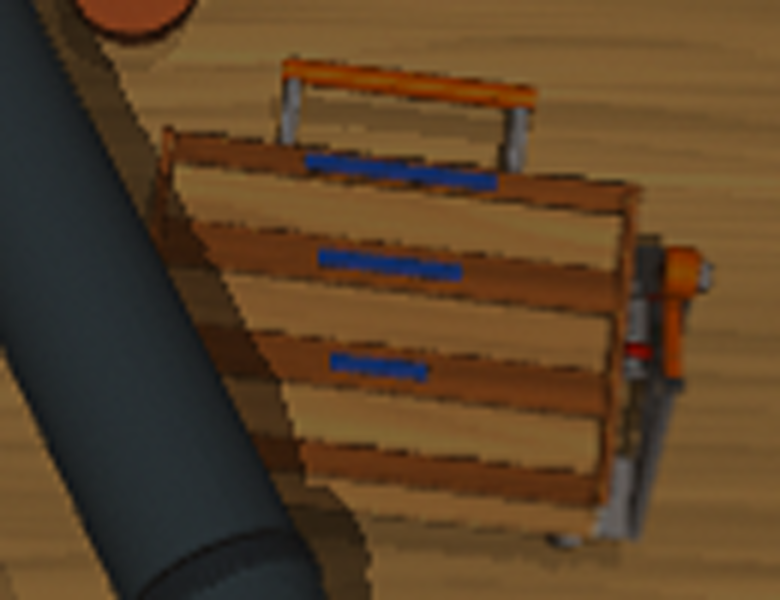

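View pics/fls.png

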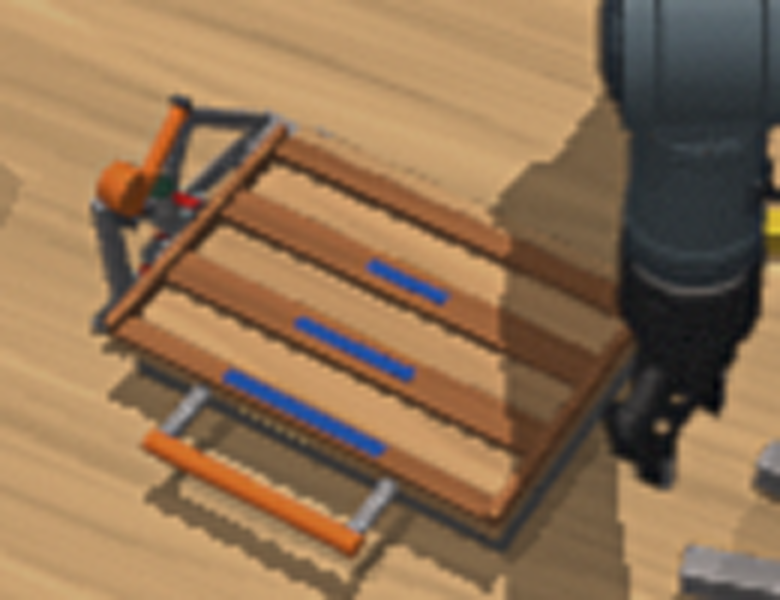

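The board is flat and the pawl is back in. In the top crop the bar runs from (285,69) to (535,97). Next, refit the hinge frame from this view.

```bash
sed -e 's/^T=.*/T=np.array([[285,69],[535,97],[306,162],[497,183],[319,257],[462,272],[331,361],[428,373]])\/6+[225,135]/' -e 's/^S=.*/S=np.array([[360,542],[146,441],[383,449],[225,376],[413,374],[298,323],[447,297],[370,266]])\/6+[165,135]/' -e 's/hx,hy,ya,th,a,b,c=p/hx,hy,ya,th,a,b,c=p;th=0;b=.146;c=.082/' fit.py > fit2.py; python3 fit2.py
```

```text
[ 0.4331 -0.0935 -0.089   0.0737  0.2048  0.15    0.08  ] -5.0973022548615035 1.46 0.8250449032114259
[[ 0.70320343 -0.03728482  0.046     ]
 [ 0.68898784 -0.19665206  0.046     ]]
```

```bash
sed -i 's/radians(-5.3)/radians(-5.2)/' h.py
cat >> h.py <<'E'
ROW=dict(s=.05,m=.114,l=.178)
def plan(sx,sy,syaw,row,y):
    "A: shift above spacer, turn; B: (after lift, turn back) shift to row"
    o=ctrl.get_obs(); R=Ro.from_euler("xyz",o["tool_rot"],degrees=True).inv()
    print("A",np.round(R.apply(np.array([sx,sy,o["ee_pos"][2]])-o["ee_pos"])[:2]*1000,1),"turn z %.1f"%-(syaw-o["tool_rot"][2]),"z now %.4f"%o["ee_pos"][2])
    b=bp(ROW[row],y,0); R=Ro.from_euler("xyz",[180,0,84.8],degrees=True).inv()
    print("B turn %.1f"%-(84.8-syaw),np.round(R.apply([b[0]-sx,b[1]-sy,0])[:2]*1000,1))
E
python3 -c "
from h import *
plan(.602,.186,102,'m',-.055)"
```

```text
A [ 23.9 -64.2] turn z -17.3 z now 0.2190
B turn 17.2 [-348.8  -29. ]
```

Call:
{"op": "servo_tool", "data": {
  "series": [
    [[0,0,0,12,-32,0,-0.41],[0,0,0,12,-32,0,-0.41],[0,0,-5.8,0,0,20,-0.41],[0,0,-5.8,0,0,40,-0.41],[0,0,-5.7,0,0,40,-0.41],[0,0,0,0,0,40,-0.41],[0,0,0,0,0,30,-0.41],[0,0,0,0,0,20,-0.41],[0,0,0,0,0,10,-0.41],[0,0,0,0,0,8,-0.41]]
  ]
}}

```text
clock: 13.65
ee_pos: [0.6027, 0.1863, 0.0104]
tool_rot: [179.9, 0.0, 102.0]
ft_force: [-0.2, -0.1, -1.0]
opening: 0.0603
finger_force: 0.0
```

Call:
{"op": "servo_tool", "data": {
  "series": [
    [[0,0,0,0,0,0,-0.41],[0,0,0,0,0,0,1],[0,0,0,0,0,0,1],[0,0,0,0,0,0,1],[0,0,0,0,0,0,1],[0,0,0,0,0,0,1],[0,0,0,0,0,0,1],[0,0,0,0,0,-10,1],[0,0,0,0,0,-20,1],[0,0,0,0,0,0,1]]
  ]
}}

```text
clock: 14.65
ee_pos: [0.6044, 0.187, 0.0435]
tool_rot: [179.6, -0.0, 102.0]
ft_force: [0.9, 0.4, -0.3]
opening: 0.0219
finger_force: 61.3
```

```bash
python3 -c "
from h import *
st()
b=bp(.114,-.055,.0);o=ctrl.get_obs();to(b[0],b[1],.17)"
```

```text
14.65 [0.6044 0.187  0.0435] [179.6  -0.  102. ] [ 0.9  0.4 -0.3] 0.0219 61.26188278198242
shift [-325.  -132.7 -127.5]
```

Call:
{"op": "servo_tool", "data": {
  "series": [
    [[0,0,8.5,0,0,-45,1],[0,0,8.5,0,0,-45,1],[0,0,0,-43.6,-3.6,0,1],[0,0,0,-43.6,-3.6,0,1],[0,0,0,-43.6,-3.6,0,1],[0,0,0,-43.6,-3.6,0,1],[0,0,0,-43.6,-3.6,0,1],[0,0,0,-43.6,-3.6,0,1],[0,0,0,-43.6,-3.6,0,1],[0,0,0,-43.6,-3.6,0,1]]
  ]
}}

```text
clock: 15.65
ee_pos: [0.5422, -0.1604, 0.1301]
tool_rot: [179.9, -0.0, 85.0]
ft_force: [-0.1, 0.2, -0.6]
opening: 0.0219
finger_force: 61.2
```

Call:
{"op": "servo_tool", "data": {
  "series": [
    [[0,0,0,0,0,0,1],[0,0,0,0,0,15,1],[0,0,0,0,0,15,1],[0,0,0,0,0,0,1],[0,0,0,0,0,0,1],[0,0,0,0,0,0,1],[0,0,0,0,0,0,1],[0,0,0,0,0,0,1],[0,0,0,0,0,0,1],[0,0,0,0,0,0,1]]
  ]
}}

```text
clock: 16.65
ee_pos: [0.5437, -0.1589, 0.1011]
tool_rot: [179.9, 0.0, 85.0]
ft_force: [-0.5, -0.4, -0.3]
opening: 0.0222
finger_force: 61.2
```

```bash
python3 -c "
from h import *
st()
b=bp(.114,-.055,.0);o=ctrl.get_obs();to(b[0],b[1],.064,yaw=84.8)
s=cam('scene');c=cam('top');show('p1',np.hstack([s['frame'][120:230,170:290],c['frame'][130:240,225:345]]),3.3)"
```

```text
16.65 [ 0.5437 -0.1589  0.1011] [179.9   0.   85. ] [-0.5 -0.4 -0.3] 0.0222 61.21127486228943
shift [ 0.  -2.3 37.1] turn z 0.2
```

View pics/p1.png

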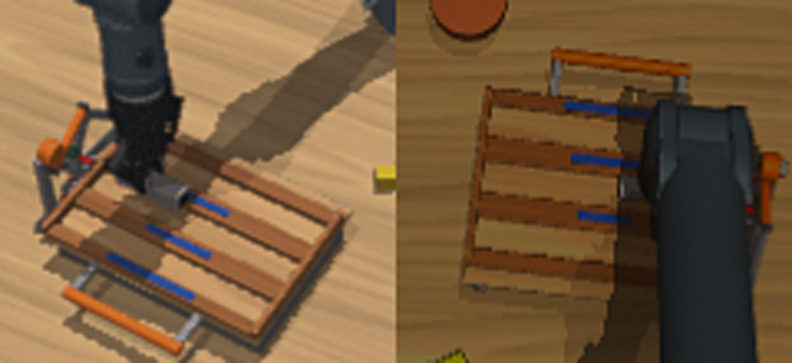

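The spacer at crop (165,190) is held over the middle row. Lower, check, then release.

Call:
{"op": "servo_tool", "data": {
  "series": [
    [[0,0,0,0,-1,15,1],[0,0,0,0,0,10,1],[0,0,0,0,0,7,1],[0,0,0,0,0,4,1],[0,0,0,0,0,0,1],[0,0,0,0,0,0,0.2],[0,0,0,0,0,0,0],[0,0,0,0,0,0,-0.05],[0,0,0,0,0,0,-0.05],[0,0,0,0,0,0,-0.05]]
  ]
}}

```text
clock: 17.75
ee_pos: [0.5427, -0.1588, 0.0649]
tool_rot: [179.9, -0.0, 85.0]
ft_force: [-0.2, -0.4, 0.9]
opening: 0.0449
finger_force: 0.0
```

Call:
{"op": "servo_tool", "data": {
  "series": [
    [[0,0,0,0,0,-20,-0.05],[0,0,0,0,0,-40,-0.05],[0,0,0,0,0,-40,-0.05],[0,0,0,44,0,0,-0.05],[0,0,0,44,0,0,-0.4],[0,0,0,44,0,0,-0.41],[0,0,0,44,0,0,-0.41],[0,0,0,44,0,0,-0.41],[0,0,0,44,0,0,-0.41],[0,0,0,44,0,0,-0.41]]
  ]
}}

```text
clock: 18.75
ee_pos: [0.569, 0.1497, 0.165]
tool_rot: [179.9, 0.0, 85.0]
ft_force: [-0.1, 0.1, 0.0]
opening: 0.0602
finger_force: 0.0
```

```bash
cat >> h.py <<'E'
def board(c):
    "grey pieces on board, in board frame (y, x) mm"
    im=ortho(c,.40,.75,-.30,.10,.076); R=cv2.cvtColor(im,cv2.COLOR_RGB2HSV); m=((R[...,1]<70)&(R[...,2]>60)).astype(np.uint8); m=cv2.morphologyEx(m,cv2.MORPH_OPEN,np.ones((5,5)))
    for k in cv2.findContours(m,cv2.RETR_EXTERNAL,cv2.CHAIN_APPROX_NONE)[0]:
        if cv2.contourArea(k)<500: continue
        (a,b),(w,h),t=cv2.minAreaRect(k); d=np.array([.75-b/1000,.10-a/1000])-HP; C,S=np.cos(YA),np.sin(YA)
        print("on board x=%.0f y=%.0f L=%.0f W=%.0f ang=%.0f"%(1000*(d@[C,S]),1000*(d@[-S,C]),max(w,h),min(w,h),t))
E
python3 -c "
from h import *
c=cam('top');st();spacers(c);board(c);show('p2',c['frame'][120:250,150:350],4)
plan(.434,.182,88,'s',-.07)"
```

```text
18.8 [0.5681 0.1617 0.1659] [179.8  -0.6  85.7] [0.4 7.9 1.3] 0.0604 0.0
c=(0.349,0.266) L=118 W=24 yaw=72
c=(0.434,0.182) L=59 W=24 yaw=88
c=(0.433,0.334) L=87 W=25 yaw=83
c=(0.517,0.334) L=116 W=25 yaw=88
c=(0.605,0.333) L=59 W=25 yaw=75
c=(0.728,0.234) L=89 W=66 yaw=110
on board x=18 y=-153 L=47 W=24 ang=90
on board x=113 y=-55 L=89 W=25 ang=5
A [  10.2 -135.2] turn z -2.3 z now 0.1659
B turn 3.2 [-344.6   74. ]
```

View pics/p2.png

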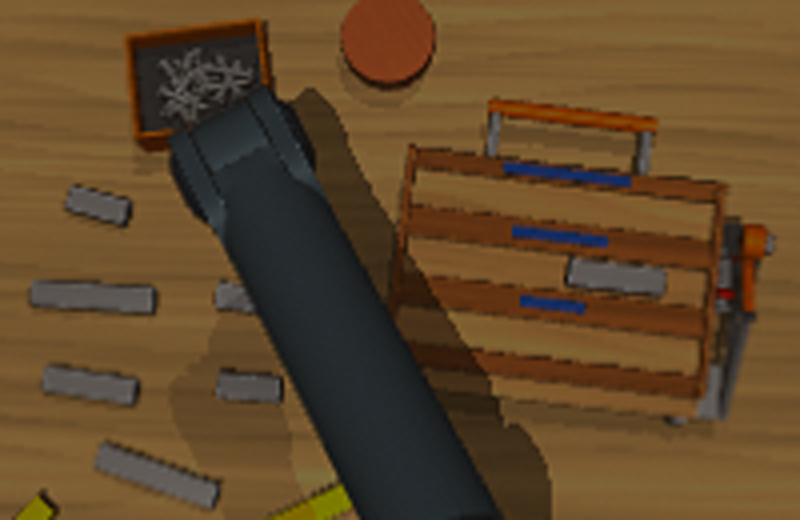

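Call:
{"op": "servo_tool", "data": {
  "series": [
    [[0,0,0,16.7,-27.3,0,-0.41],[0,0,0,16.7,-27.3,0,-0.41],[0,0,0,0,0,0,-0.41],[0,0,0,0,0,40,-0.41],[0,0,0,0,0,40,-0.41],[0,0,0,0,0,40,-0.41],[0,0,0,0,0,20,-0.41],[0,0,0,0,0,14,-0.41],[0,0,0,0,0,0,-0.41],[0,0,0,0,0,0,-0.41]]
  ]
}}

```text
clock: 19.8
ee_pos: [0.5189, 0.1863, 0.0115]
tool_rot: [179.8, -0.0, 85.0]
ft_force: [0.3, 0.4, 0.4]
opening: 0.0604
finger_force: 0.0
```

Call:
{"op": "servo_tool", "data": {
  "series": [
    [[0,0,0,0,0,0,1],[0,0,0,0,0,0,1],[0,0,0,0,0,0,1],[0,0,0,0,0,0,1],[0,0,0,0,0,0,1],[0,0,0,0,0,0,1],[0,0,0,0,0,-10,1],[0,0,0,0,0,-20,1],[0,0,0,0,0,-45,1],[0,0,0,0,0,-45,1]]
  ]
}}

```text
clock: 20.8
ee_pos: [0.516, 0.1855, 0.1311]
tool_rot: [-179.9, 0.1, 85.1]
ft_force: [1.0, 0.2, -0.6]
opening: 0.0225
finger_force: 60.2
```

Call:
{"op": "servo_tool", "data": {
  "series": [
    [[0,0,0,-44.5,-1.3,0,1],[0,0,0,-44.5,-1.3,0,1],[0,0,0,-44.5,-1.3,0,1],[0,0,0,-44.5,-1.3,0,1],[0,0,0,-44.5,-1.3,0,1],[0,0,0,-44.5,-1.3,0,1],[0,0,0,-44.5,-1.3,0,1],[0,0,0,-44.5,-1.3,0,1],[0,0,0,0,0,0,1],[0,0,0,0,0,0,1]]
  ]
}}

```text
clock: 21.8
ee_pos: [0.4756, -0.169, 0.1308]
tool_rot: [179.9, -0.0, 84.8]
ft_force: [-0.3, 1.0, 0.2]
opening: 0.0221
finger_force: 60.2
```

```bash
python3 -c "
from h import *
st()
b=bp(.05,-.07,.0);to(b[0],b[1],.064,yaw=84.8)
spacers(cam('top'))"
```

```text
21.8 [ 0.4756 -0.169   0.1308] [179.9  -0.   84.8] [-0.3  1.   0.2] 0.0221 60.24103403091431
shift [ 1.3  0.6 66.8] turn z 0.0
c=(0.349,0.266) L=118 W=24 yaw=72
c=(0.435,0.182) L=59 W=25 yaw=87
c=(0.433,0.334) L=87 W=25 yaw=83
c=(0.517,0.334) L=117 W=25 yaw=88
c=(0.605,0.333) L=59 W=24 yaw=76
c=(0.728,0.234) L=89 W=66 yaw=110
```

Call:
{"op": "servo_tool", "data": {
  "series": [
    [[0,0,0,1,0.5,30,1],[0,0,0,0,0,20,1],[0,0,0,0,0,12,1],[0,0,0,0,0,4,1],[0,0,0,0,0,0,1],[0,0,0,0,0,0,0.2],[0,0,0,0,0,0,0],[0,0,0,0,0,0,-0.05],[0,0,0,0,0,0,-0.05],[0,0,0,0,0,0,-0.05]]
  ]
}}

```text
clock: 22.85
ee_pos: [0.4773, -0.1668, 0.0649]
tool_rot: [179.9, 0.0, 85.0]
ft_force: [-0.0, 0.1, -0.3]
opening: 0.0446
finger_force: 0.0
```

Call:
{"op": "servo_tool", "data": {
  "series": [
    [[0,0,0,0,0,-20,-0.05],[0,0,0,0,0,-40,-0.05],[0,0,0,0,0,-40,-0.05],[0,0,0,43.1,-10,0,-0.05],[0,0,0,43.1,-10,0,-0.4],[0,0,0,43.1,-10,0,-0.41],[0,0,0,43.1,-10,0,-0.41],[0,0,0,43.1,-10,0,-0.41],[0,0,0,43.1,-10,0,-0.41],[0,0,0,0,0,0,-0.41]]
  ]
}}

```text
clock: 23.85
ee_pos: [0.4384, 0.1035, 0.1653]
tool_rot: [179.8, -0.2, 85.7]
ft_force: [1.1, -0.1, 0.2]
opening: 0.0604
finger_force: 0.0
```

Call:
{"op": "servo_tool", "data": {
  "series": [
    [[0,0,0,0,0,0,-0.41],[0,0,0,0,0,0,-0.41],[0,0,0,0,0,0,-0.41],[0,0,0,0,0,0,-0.41],[0,0,0,0,0,0,-0.41],[0,0,0,0,0,0,-0.41],[0,0,0,0,0,0,-0.41],[0,0,0,0,0,0,-0.41],[0,0,0,0,0,0,-0.41],[0,0,0,0,0,0,-0.41]]
  ]
}}

```text
clock: 24.85
ee_pos: [0.4396, 0.0962, 0.1646]
tool_rot: [179.9, -0.0, 85.1]
ft_force: [-0.6, -0.7, -0.0]
opening: 0.0602
finger_force: 0.0
```

```bash
python3 -c "
from h import *
st();plan(.435,.182,87.5,'s',0)
c=cam('top');spacers(c);board(c)"
```

```text
24.85 [0.4396 0.0962 0.1646] [179.9  -0.   85.1] [-0.6 -0.7 -0. ] 0.0602 0.0
A [ 85.1 -12. ] turn z -2.4 z now 0.1646
B turn 2.7 [-274.6   73. ]
c=(0.349,0.266) L=118 W=24 yaw=72
c=(0.435,0.192) L=40 W=24 yaw=90
c=(0.433,0.334) L=87 W=25 yaw=83
c=(0.517,0.334) L=116 W=25 yaw=88
c=(0.605,0.333) L=59 W=25 yaw=77
c=(0.728,0.234) L=89 W=66 yaw=110
on board x=18 y=-152 L=47 W=19 ang=2
on board x=51 y=-68 L=59 W=24 ang=6
on board x=113 y=-55 L=88 W=24 ang=5
```

Call:
{"op": "servo_tool", "data": {
  "series": [
    [[0,0,0,42.5,-6,0,-0.41],[0,0,0,42.5,-6,0,-0.41],[0,0,-2.4,0,0,0,-0.41],[0,0,0,0,0,40,-0.41],[0,0,0,0,0,40,-0.41],[0,0,0,0,0,40,-0.41],[0,0,0,0,0,20,-0.41],[0,0,0,0,0,14,-0.41],[0,0,0,0,0,0,-0.41],[0,0,0,0,0,0,-0.41]]
  ]
}}

```text
clock: 25.9
ee_pos: [0.436, 0.1823, 0.0112]
tool_rot: [179.8, -0.0, 87.4]
ft_force: [0.1, 0.8, 0.5]
opening: 0.0602
finger_force: 0.0
```

Call:
{"op": "servo_tool", "data": {
  "series": [
    [[0,0,0,0,0,0,1],[0,0,0,0,0,0,1],[0,0,0,0,0,0,1],[0,0,0,0,0,0,1],[0,0,0,0,0,0,1],[0,0,0,0,0,0,1],[0,0,0,0,0,-10,1],[0,0,0,0,0,-20,1],[0,0,2.7,0,0,-45,1],[0,0,0,0,0,-45,1]]
  ]
}}

```text
clock: 26.9
ee_pos: [0.4337, 0.1815, 0.1316]
tool_rot: [-180.0, 0.0, 84.7]
ft_force: [2.0, -0.1, -0.2]
opening: 0.0224
finger_force: 59.6
```

Call:
{"op": "servo_tool", "data": {
  "series": [
    [[0,0,0,-39.2,10.4,0,1],[0,0,0,-39.2,10.4,0,1],[0,0,0,-39.2,10.4,0,1],[0,0,0,-39.2,10.4,0,1],[0,0,0,-39.2,10.4,0,1],[0,0,0,-39.2,10.4,0,1],[0,0,0,-39.2,10.4,0,1],[0,0,0,0,0,0,1],[0,0,0,0,0,0,1],[0,0,0,0,0,0,1]]
  ]
}}

```text
clock: 27.9
ee_pos: [0.4821, -0.0968, 0.1309]
tool_rot: [179.9, -0.0, 84.8]
ft_force: [-0.4, 1.3, -1.4]
opening: 0.0221
finger_force: 59.6
```

```bash
python3 -c "
from h import *
st()
b=bp(.05,.0,.0);to(b[0],b[1],.064,yaw=84.8)
spacers(cam('top'))"
```

```text
27.9 [ 0.4821 -0.0968  0.1309] [179.9  -0.   84.8] [-0.4  1.3 -1.4] 0.0221 59.58241939544678
shift [-1.3  0.7 66.9] turn z 0.0
c=(0.349,0.266) L=118 W=24 yaw=72
c=(0.433,0.334) L=87 W=25 yaw=83
c=(0.517,0.334) L=116 W=25 yaw=88
c=(0.605,0.333) L=59 W=24 yaw=76
c=(0.728,0.234) L=89 W=66 yaw=110
```

Call:
{"op": "servo_tool", "data": {
  "series": [
    [[0,0,0,-1,0.5,30,1],[0,0,0,0,0,20,1],[0,0,0,0,0,12,1],[0,0,0,0,0,4,1],[0,0,0,0,0,0,1],[0,0,0,0,0,0,0.2],[0,0,0,0,0,0,0],[0,0,0,0,0,0,-0.05],[0,0,0,0,0,0,-0.05],[0,0,0,0,0,0,-0.05]]
  ]
}}

```text
clock: 28.95
ee_pos: [0.4831, -0.0993, 0.0649]
tool_rot: [179.9, 0.0, 84.7]
ft_force: [-0.5, -0.4, -0.6]
opening: 0.0449
finger_force: 0.0
```

Call:
{"op": "servo_tool", "data": {
  "series": [
    [[0,0,0,0,0,-20,-0.05],[0,0,0,0,0,-40,-0.05],[0,0,0,0,0,-40,-0.05],[0,0,0,44,8.2,0,-0.05],[0,0,0,44,8.2,0,-0.4],[0,0,0,44,8.2,0,-0.41],[0,0,0,44,8.2,0,-0.41],[0,0,0,44,8.2,0,-0.41],[0,0,0,44,8.2,0,-0.41],[0,0,0,44,8.2,0,-0.41]]
  ]
}}

```text
clock: 29.95
ee_pos: [0.5685, 0.2037, 0.1647]
tool_rot: [179.9, 0.0, 84.7]
ft_force: [0.6, -0.0, 0.0]
opening: 0.0602
finger_force: 0.0
```

Call:
{"op": "servo_tool", "data": {
  "series": [
    [[0,0,0,44,8.2,0,-0.41],[0,0,0,44,8.2,0,-0.41],[0,0,0,0,0,0,-0.41],[0,0,0,0,0,0,-0.41],[0,0,0,0,0,0,-0.41],[0,0,0,0,0,0,-0.41],[0,0,0,0,0,0,-0.41],[0,0,0,0,0,0,-0.41],[0,0,0,0,0,0,-0.41],[0,0,0,0,0,0,-0.41]]
  ]
}}

```text
clock: 30.95
ee_pos: [0.5926, 0.2882, 0.165]
tool_rot: [179.9, -0.0, 84.7]
ft_force: [-0.4, -0.2, 0.3]
opening: 0.0599
finger_force: 0.0
```

```bash
python3 -c "
from h import *
st();plan(.605,.333,76,'s',.07)
c=cam('top');spacers(c);board(c)"
```

```text
30.95 [0.5926 0.2882 0.165 ] [179.9  -0.   84.7] [-0.4 -0.2  0.3] 0.0599 0.0
A [45.8  8.2] turn z 8.7 z now 0.1650
B turn -8.8 [-370.4  -82.6]
c=(0.349,0.266) L=117 W=24 yaw=72
c=(0.433,0.334) L=87 W=25 yaw=83
c=(0.517,0.342) L=101 W=24 yaw=88
c=(0.733,0.225) L=67 W=42 yaw=72
on board x=18 y=-153 L=47 W=23 ang=90
on board x=50 y=-68 L=60 W=25 ang=8
on board x=49 y=-1 L=58 W=25 ang=7
on board x=113 y=-55 L=88 W=25 ang=5
```

Call:
{"op": "servo_tool", "data": {
  "series": [
    [[0,0,0,45.8,8.2,0,-0.41],[0,0,4.4,0,0,0,-0.41],[0,0,4.3,0,0,0,-0.41],[0,0,0,0,0,40,-0.41],[0,0,0,0,0,40,-0.41],[0,0,0,0,0,40,-0.41],[0,0,0,0,0,20,-0.41],[0,0,0,0,0,14,-0.41],[0,0,0,0,0,0,-0.41],[0,0,0,0,0,0,-0.41]]
  ]
}}

```text
clock: 32.0
ee_pos: [0.6063, 0.3343, 0.0125]
tool_rot: [179.8, -0.1, 76.0]
ft_force: [-0.1, -0.2, 0.6]
opening: 0.0604
finger_force: 0.0
```

Call:
{"op": "servo_tool", "data": {
  "series": [
    [[0,0,0,0,0,0,1],[0,0,0,0,0,0,1],[0,0,0,0,0,0,1],[0,0,0,0,0,0,1],[0,0,0,0,0,0,1],[0,0,0,0,0,0,1],[0,0,0,0,0,-10,1],[0,0,0,0,0,-20,1],[0,0,-4.4,0,0,-45,1],[0,0,-4.4,0,0,-45,1]]
  ]
}}

```text
clock: 33.0
ee_pos: [0.6038, 0.3326, 0.1318]
tool_rot: [-180.0, 0.1, 85.0]
ft_force: [1.0, 0.5, 0.0]
opening: 0.0224
finger_force: 61.5
```

Call:
{"op": "servo_tool", "data": {
  "series": [
    [[0,0,0,-46.3,-10.3,0,1],[0,0,0,-46.3,-10.3,0,1],[0,0,0,-46.3,-10.3,0,1],[0,0,0,-46.3,-10.3,0,1],[0,0,0,-46.3,-10.3,0,1],[0,0,0,-46.3,-10.3,0,1],[0,0,0,-46.3,-10.3,0,1],[0,0,0,-46.3,-10.3,0,1],[0,0,0,0,0,0,1],[0,0,0,0,0,0,1]]
  ]
}}

```text
clock: 34.0
ee_pos: [0.4893, -0.0299, 0.1316]
tool_rot: [179.8, 0.0, 84.6]
ft_force: [0.1, 0.1, -0.8]
opening: 0.0224
finger_force: 61.5
```

```bash
python3 -c "
from h import *
st()
b=bp(.05,.07,.0);to(b[0],b[1],.064,yaw=84.8)
spacers(cam('top'))"
```

```text
34.0 [ 0.4893 -0.0299  0.1316] [179.8   0.   84.6] [ 0.1  0.1 -0.8] 0.0224 61.453667879104614
shift [ 1.5 -0.5 67.6] turn z -0.2
c=(0.349,0.266) L=118 W=24 yaw=72
c=(0.433,0.334) L=87 W=25 yaw=83
c=(0.517,0.334) L=116 W=24 yaw=88
c=(0.727,0.234) L=90 W=66 yaw=108
```

Call:
{"op": "servo_tool", "data": {
  "series": [
    [[0,0,0,1,0,30,1],[0,0,0,0,0,20,1],[0,0,0,0,0,12,1],[0,0,0,0,0,4,1],[0,0,0,0,0,0,1],[0,0,0,0,0,0,0.2],[0,0,0,0,0,0,0],[0,0,0,0,0,0,-0.05],[0,0,0,0,0,0,-0.05],[0,0,0,0,0,0,-0.05]]
  ]
}}

```text
clock: 35.05
ee_pos: [0.4899, -0.0273, 0.0648]
tool_rot: [179.9, 0.0, 84.8]
ft_force: [-0.3, -0.1, 0.7]
opening: 0.0446
finger_force: 0.0
```

Call:
{"op": "servo_tool", "data": {
  "series": [
    [[0,0,0,0,0,-20,-0.05],[0,0,0,0,0,-40,-0.05],[0,0,0,0,0,-40,-0.05],[0,0,0,44,-11,0,-0.05],[0,0,0,44,-11,0,-0.4],[0,0,0,44,-11,0,-0.41],[0,0,0,44,-11,0,-0.41],[0,0,0,44,-11,0,-0.41],[0,0,0,44,-11,0,-0.41],[0,0,0,44,-11,0,-0.41]]
  ]
}}

```text
clock: 36.05
ee_pos: [0.4403, 0.2879, 0.1647]
tool_rot: [179.8, 0.0, 84.8]
ft_force: [0.9, -0.3, 0.6]
opening: 0.0604
finger_force: 0.0
```

Call:
{"op": "servo_tool", "data": {
  "series": [
    [[0,0,0,0,0,0,-0.41],[0,0,0,0,0,0,-0.41],[0,0,0,0,0,0,-0.41],[0,0,0,0,0,0,-0.41],[0,0,0,0,0,0,-0.41],[0,0,0,0,0,0,-0.41],[0,0,0,0,0,0,-0.41],[0,0,0,0,0,0,-0.41],[0,0,0,0,0,0,-0.41],[0,0,0,0,0,0,-0.41]]
  ]
}}

```text
clock: 37.05
ee_pos: [0.4406, 0.2865, 0.1646]
tool_rot: [179.9, -0.0, 84.8]
ft_force: [-0.5, -0.3, -0.8]
opening: 0.0602
finger_force: 0.0
```

```bash
python3 -c "
from h import *
st();plan(.433,.334,83,'m',.055)
c=cam('top');spacers(c);board(c)"
```

```text
37.05 [0.4406 0.2865 0.1646] [179.9  -0.   84.8] [-0.5 -0.3 -0.8] 0.0602 0.0
A [ 46.6 -11.8] turn z 1.8 z now 0.1646
B turn -1.8 [-370.8  152.8]
c=(0.728,0.234) L=89 W=66 yaw=110
on board x=18 y=-153 L=47 W=24 ang=90
on board x=50 y=-68 L=60 W=25 ang=8
on board x=49 y=-1 L=58 W=25 ang=6
on board x=51 y=72 L=58 W=25 ang=5
on board x=113 y=-55 L=88 W=25 ang=5
```

Call:
{"op": "servo_tool", "data": {
  "series": [
    [[0,0,0,46.6,-11.8,0,-0.41],[0,0,1.8,0,0,0,-0.41],[0,0,0,0,0,0,-0.41],[0,0,0,0,0,40,-0.41],[0,0,0,0,0,40,-0.41],[0,0,0,0,0,40,-0.41],[0,0,0,0,0,20,-0.41],[0,0,0,0,0,14,-0.41],[0,0,0,0,0,0,-0.41],[0,0,0,0,0,0,-0.41]]
  ]
}}

```text
clock: 38.1
ee_pos: [0.4341, 0.3342, 0.0112]
tool_rot: [179.8, -0.1, 83.0]
ft_force: [0.3, -0.4, 1.6]
opening: 0.0605
finger_force: 0.0
```

Call:
{"op": "servo_tool", "data": {
  "series": [
    [[0,0,0,0,0,0,1],[0,0,0,0,0,0,1],[0,0,0,0,0,0,1],[0,0,0,0,0,0,1],[0,0,0,0,0,0,1],[0,0,0,0,0,0,1],[0,0,0,0,0,-10,1],[0,0,0,0,0,-20,1],[0,0,-1.8,0,0,-45,1],[0,0,0,0,0,-45,1]]
  ]
}}

```text
clock: 39.1
ee_pos: [0.4318, 0.3329, 0.1309]
tool_rot: [-180.0, 0.1, 84.9]
ft_force: [0.7, 0.4, -0.7]
opening: 0.0222
finger_force: 60.4
```

Call:
{"op": "servo_tool", "data": {
  "series": [
    [[0,0,0,-41.2,17,0,1],[0,0,0,-41.2,17,0,1],[0,0,0,-41.2,17,0,1],[0,0,0,-41.2,17,0,1],[0,0,0,-41.2,17,0,1],[0,0,0,-41.2,17,0,1],[0,0,0,-41.2,17,0,1],[0,0,0,-41.2,17,0,1],[0,0,0,-41.2,17,0,1],[0,0,0,0,0,0,1]]
  ]
}}

```text
clock: 40.1
ee_pos: [0.5532, -0.0594, 0.1307]
tool_rot: [179.8, 0.3, 84.1]
ft_force: [-1.0, -0.0, -2.4]
opening: 0.0222
finger_force: 60.5
```

```bash
python3 -c "
from h import *
c=cam('top');st()
b=bp(.114,.055,.0);to(b[0],b[1],.064,yaw=84.8)
spacers(c)"
```

```text
40.15 [ 0.5523 -0.0547  0.1307] [1.799e+02 1.000e-01 8.430e+01] [ 0.3  0.  -1.9] 0.0225 60.452739000320435
shift [ 5.5 -1.5 66.7] turn z -0.5
c=(0.349,0.266) L=118 W=24 yaw=72
c=(0.517,0.334) L=117 W=24 yaw=88
c=(0.728,0.234) L=89 W=66 yaw=110
```

Call:
{"op": "servo_tool", "data": {
  "series": [
    [[0,0,0,0,0,0,1],[0,0,0,0,0,30,1],[0,0,0,0,0,20,1],[0,0,0,0,0,12,1],[0,0,0,0,0,4,1],[0,0,0,0,0,0,1],[0,0,0,0,0,0,0.2],[0,0,0,0,0,0,0],[0,0,0,0,0,0,-0.05],[0,0,0,0,0,0,-0.05]]
  ]
}}

```text
clock: 41.15
ee_pos: [0.5528, -0.0492, 0.0654]
tool_rot: [179.8, 0.0, 84.8]
ft_force: [0.7, 0.3, 0.1]
opening: 0.0446
finger_force: 0.0
```

Call:
{"op": "servo_tool", "data": {
  "series": [
    [[0,0,0,0,0,0,-0.05],[0,0,0,0,0,-20,-0.05],[0,0,0,0,0,-40,-0.05],[0,0,0,0,0,-40,-0.05],[0,0,0,47,-8.6,0,-0.4],[0,0,0,47,-8.6,0,-0.41],[0,0,0,47,-8.6,0,-0.41],[0,0,0,47,-8.6,0,-0.41],[0,0,0,47,-8.6,0,-0.41],[0,0,0,47,-8.6,0,-0.41]]
  ]
}}

```text
clock: 42.15
ee_pos: [0.5258, 0.2379, 0.1649]
tool_rot: [179.8, 0.0, 84.8]
ft_force: [0.5, 0.3, 0.4]
opening: 0.0606
finger_force: 0.0
```

Call:
{"op": "servo_tool", "data": {
  "series": [
    [[0,0,0,0,0,0,-0.41],[0,0,0,0,0,0,-0.41],[0,0,0,0,0,0,-0.41],[0,0,0,0,0,0,-0.41],[0,0,0,0,0,0,-0.41],[0,0,0,0,0,0,-0.41],[0,0,0,0,0,0,-0.41],[0,0,0,0,0,0,-0.41],[0,0,0,0,0,0,-0.41],[0,0,0,0,0,0,-0.41]]
  ]
}}

```text
clock: 43.15
ee_pos: [0.526, 0.2365, 0.1647]
tool_rot: [179.9, -0.0, 84.8]
ft_force: [-0.5, 1.0, 0.6]
opening: 0.0602
finger_force: 0.0
```

```bash
python3 -c "
from h import *
st();plan(.517,.334,88,'l',-.064)
c=cam('top');spacers(c);board(c)"
```

```text
43.15 [0.526  0.2365 0.1647] [179.9  -0.   84.8] [-0.5  1.   0.6] 0.0602 0.0
A [ 96.3 -17.7] turn z -3.2 z now 0.1647
B turn 3.2 [-497.5  133.1]
c=(0.349,0.267) L=117 W=24 yaw=72
c=(0.526,0.350) L=84 W=43 yaw=90
c=(0.728,0.234) L=90 W=66 yaw=110
on board x=18 y=-153 L=47 W=23 ang=90
on board x=50 y=-68 L=60 W=25 ang=8
on board x=49 y=-1 L=58 W=25 ang=7
on board x=51 y=72 L=58 W=25 ang=5
on board x=113 y=-55 L=89 W=25 ang=5
on board x=114 y=56 L=89 W=25 ang=4
```

Call:
{"op": "servo_tool", "data": {
  "series": [
    [[0,0,0,48.1,-8.8,0,-0.41],[0,0,0,48.1,-8.8,0,-0.41],[0,0,-3.2,0,0,0,-0.41],[0,0,0,0,0,40,-0.41],[0,0,0,0,0,40,-0.41],[0,0,0,0,0,40,-0.41],[0,0,0,0,0,20,-0.41],[0,0,0,0,0,14,-0.41],[0,0,0,0,0,0,-0.41],[0,0,0,0,0,0,-0.41]]
  ]
}}

```text
clock: 44.2
ee_pos: [0.5185, 0.3348, 0.0121]
tool_rot: [179.8, -0.1, 88.0]
ft_force: [0.4, -0.6, 0.1]
opening: 0.0604
finger_force: 0.0
```

Call:
{"op": "servo_tool", "data": {
  "series": [
    [[0,0,0,0,0,0,1],[0,0,0,0,0,0,1],[0,0,0,0,0,0,1],[0,0,0,0,0,0,1],[0,0,0,0,0,0,1],[0,0,0,0,0,-10,1],[0,0,0,0,0,-20,1],[0,0,3.2,0,0,-45,1],[0,0,0,0,0,-45,1],[0,0,0,-45.2,12.1,0,1]]
  ]
}}

```text
clock: 45.2
ee_pos: [0.526, 0.3016, 0.1412]
tool_rot: [179.2, -1.1, 85.6]
ft_force: [0.4, 2.3, -0.9]
opening: 0.0224
finger_force: 61.5
```

Call:
{"op": "servo_tool", "data": {
  "series": [
    [[0,0,0,-45.2,12.1,0,1],[0,0,0,-45.2,12.1,0,1],[0,0,0,-45.2,12.1,0,1],[0,0,0,-45.2,12.1,0,1],[0,0,0,-45.2,12.1,0,1],[0,0,0,-45.2,12.1,0,1],[0,0,0,-45.2,12.1,0,1],[0,0,0,-45.2,12.1,0,1],[0,0,0,-45.2,12.1,0,1],[0,0,0,-45.2,12.1,0,1]]
  ]
}}

```text
clock: 46.2
ee_pos: [0.605, -0.1751, 0.1323]
tool_rot: [179.8, 0.0, 84.9]
ft_force: [-0.3, 0.5, -1.3]
opening: 0.0221
finger_force: 61.4
```

Call:
{"op": "servo_tool", "data": {
  "series": [
    [[0,0,0,0,0,0,1],[0,0,0,0,0,0,1],[0,0,0,0,0,0,1],[0,0,0,0,0,0,1],[0,0,0,0,0,0,1],[0,0,0,0,0,0,1],[0,0,0,0,0,0,1],[0,0,0,0,0,0,1],[0,0,0,0,0,0,1],[0,0,0,0,0,0,1]]
  ]
}}

```text
clock: 47.2
ee_pos: [0.605, -0.1734, 0.1309]
tool_rot: [179.9, -0.0, 84.8]
ft_force: [-0.1, 0.0, -1.9]
opening: 0.0223
finger_force: 61.4
```

```bash
python3 -c "
from h import *
st()
b=bp(.178,-.064,.0);to(b[0],b[1],.064,yaw=84.8)
c=cam('top');spacers(c)"
```

```text
47.2 [ 0.605  -0.1734  0.1309] [179.9  -0.   84.8] [-0.1  0.  -1.9] 0.0223 61.402612924575806
shift [-0.1 -0.7 66.9] turn z 0.0
c=(0.349,0.266) L=118 W=24 yaw=72
c=(0.728,0.234) L=90 W=66 yaw=110
```

Call:
{"op": "servo_tool", "data": {
  "series": [
    [[0,0,0,0,-0.5,30,1],[0,0,0,0,0,20,1],[0,0,0,0,0,12,1],[0,0,0,0,0,4,1],[0,0,0,0,0,0,1],[0,0,0,0,0,0,0.2],[0,0,0,0,0,0,0],[0,0,0,0,0,0,-0.05],[0,0,0,0,0,0,-0.05],[0,0,0,0,0,0,-0.05]]
  ]
}}

```text
clock: 48.25
ee_pos: [0.6049, -0.1734, 0.0652]
tool_rot: [179.9, 0.0, 84.8]
ft_force: [0.1, -0.8, -0.7]
opening: 0.0452
finger_force: 0.0
```

Call:
{"op": "servo_tool", "data": {
  "series": [
    [[0,0,0,0,0,-20,-0.05],[0,0,0,0,0,-40,-0.05],[0,0,0,0,0,-40,-0.05],[0,0,0,40,-28,0,-0.05],[0,0,0,40,-28,0,-0.4],[0,0,0,40,-28,0,-0.41],[0,0,0,40,-28,0,-0.41],[0,0,0,40,-28,0,-0.41],[0,0,0,40,-28,0,-0.41],[0,0,0,40,-28,0,-0.41]]
  ]
}}

```text
clock: 49.25
ee_pos: [0.4334, 0.1247, 0.1648]
tool_rot: [179.8, 0.0, 84.8]
ft_force: [0.9, 0.6, 0.2]
opening: 0.0606
finger_force: 0.0
```

Call:
{"op": "servo_tool", "data": {
  "series": [
    [[0,0,0,0,0,0,-0.41],[0,0,0,0,0,0,-0.41],[0,0,0,0,0,0,-0.41],[0,0,0,0,0,0,-0.41],[0,0,0,0,0,0,-0.41],[0,0,0,0,0,0,-0.41],[0,0,0,0,0,0,-0.41],[0,0,0,0,0,0,-0.41],[0,0,0,0,0,0,-0.41],[0,0,0,0,0,0,-0.41]]
  ]
}}

```text
clock: 50.25
ee_pos: [0.4345, 0.1232, 0.1646]
tool_rot: [179.9, -0.0, 84.8]
ft_force: [-0.1, 0.2, 0.1]
opening: 0.0599
finger_force: 0.0
```

```bash
python3 -c "
from h import *
st();plan(.349,.266,72,'l',.064)
c=cam('top');spacers(c);board(c)"
```

```text
50.25 [0.4345 0.1232 0.1646] [179.9  -0.   84.8] [-0.1  0.2  0.1] 0.0599 0.0
A [134.5 -98. ] turn z 12.8 z now 0.1646
B turn -12.8 [-286.5  294.2]
c=(0.349,0.266) L=118 W=25 yaw=72
c=(0.721,0.233) L=88 W=60 yaw=94
on board x=18 y=-151 L=47 W=20 ang=90
on board x=56 y=-95 L=58 W=24 ang=5
on board x=49 y=-1 L=58 W=25 ang=6
on board x=51 y=72 L=58 W=25 ang=5
on board x=113 y=-55 L=88 W=24 ang=5
on board x=113 y=56 L=89 W=24 ang=4
on board x=177 y=-63 L=118 W=25 ang=5
```

Call:
{"op": "servo_tool", "data": {
  "series": [
    [[0,0,0,33.6,-24.5,0,-0.41],[0,0,0,33.6,-24.5,0,-0.41],[0,0,0,33.6,-24.5,0,-0.41],[0,0,0,33.6,-24.5,0,-0.41],[0,0,6.4,0,0,30,-0.41],[0,0,6.4,0,0,40,-0.41],[0,0,0,0,0,40,-0.41],[0,0,0,0,0,30,-0.41],[0,0,0,0,0,14,-0.41],[0,0,0,0,0,0,-0.41]]
  ]
}}

```text
clock: 51.3
ee_pos: [0.3474, 0.2647, 0.0083]
tool_rot: [-179.9, 0.2, 72.1]
ft_force: [0.1, 0.1, -0.1]
opening: 0.0602
finger_force: 0.0
```

Call:
{"op": "servo_tool", "data": {
  "series": [
    [[0,0,0,0,0,0,-0.41],[0,0,0,0,0,0,1],[0,0,0,0,0,0,1],[0,0,0,0,0,0,1],[0,0,0,0,0,0,1],[0,0,0,0,0,0,1],[0,0,0,0,0,-10,1],[0,0,0,0,0,-20,1],[0,0,-6.4,0,0,-45,1],[0,0,-6.4,0,0,-45,1]]
  ]
}}

```text
clock: 52.3
ee_pos: [0.3478, 0.2651, 0.1313]
tool_rot: [-180.0, 0.1, 85.1]
ft_force: [1.6, -0.2, -0.5]
opening: 0.0224
finger_force: 59.3
```

Call:
{"op": "servo_tool", "data": {
  "series": [
    [[0,0,0,-31.8,32.7,0,1],[0,0,0,-31.8,32.7,0,1],[0,0,0,-31.8,32.7,0,1],[0,0,0,-31.8,32.7,0,1],[0,0,0,-31.8,32.7,0,1],[0,0,0,-31.8,32.7,0,1],[0,0,0,-31.8,32.7,0,1],[0,0,0,-31.8,32.7,0,1],[0,0,0,-31.8,32.7,0,1],[0,0,0,0,0,0,1]]
  ]
}}

```text
clock: 53.3
ee_pos: [0.6203, -0.0558, 0.1313]
tool_rot: [179.6, 0.2, 84.1]
ft_force: [-0.9, -0.5, -2.4]
opening: 0.022
finger_force: 59.4
```

Call:
{"op": "servo_tool", "data": {
  "series": [
    [[0,0,0,0,0,0,1],[0,0,0,0,0,0,1],[0,0,0,0,0,0,1],[0,0,0,0,0,0,1],[0,0,0,0,0,0,1],[0,0,0,0,0,0,1],[0,0,0,0,0,0,1],[0,0,0,0,0,0,1],[0,0,0,0,0,0,1],[0,0,0,0,0,0,1]]
  ]
}}

```text
clock: 54.3
ee_pos: [0.6164, -0.0457, 0.131]
tool_rot: [179.9, -0.0, 84.8]
ft_force: [-0.1, 0.1, -0.5]
opening: 0.0226
finger_force: 59.4
```

```bash
python3 -c "
from h import *
st()
b=bp(.178,.064,.0);to(b[0],b[1],.064,yaw=84.8)
c=cam('top');spacers(c);board(c)"
```

```text
54.3 [ 0.6164 -0.0457  0.131 ] [179.9  -0.   84.8] [-0.1  0.1 -0.5] 0.0226 59.41007852554321
shift [-0.3 -0.4 67. ] turn z 0.0
c=(0.728,0.234) L=90 W=66 yaw=110
on board x=19 y=-152 L=48 W=19 ang=90
on board x=51 y=72 L=59 W=25 ang=6
on board x=113 y=69 L=63 W=24 ang=4
on board x=177 y=-83 L=77 W=24 ang=5
on board x=188 y=107 L=34 W=26 ang=4
```

Call:
{"op": "servo_tool", "data": {
  "series": [
    [[0,0,0,0,0,30,1],[0,0,0,0,0,20,1],[0,0,0,0,0,12,1],[0,0,0,0,0,4,1],[0,0,0,0,0,0,1],[0,0,0,0,0,0,0.2],[0,0,0,0,0,0,0],[0,0,0,0,0,0,-0.05],[0,0,0,0,0,0,-0.05],[0,0,0,0,0,0,-0.05]]
  ]
}}

```text
clock: 55.35
ee_pos: [0.6168, -0.0457, 0.0653]
tool_rot: [179.8, 0.0, 84.8]
ft_force: [-1.1, 0.0, 0.2]
opening: 0.045
finger_force: 0.0
```

Call:
{"op": "servo_tool", "data": {
  "series": [
    [[0,0,0,0,0,-20,-0.05],[0,0,0,0,0,-40,-0.05],[0,0,0,0,0,-40,-0.05],[0,0,0,40,-10,0,0],[0,0,0,40,-10,0,0.15],[0,0,0,40,-10,0,0.15],[0,0,0,40,-10,0,0.15],[0,0,0,0,0,0,0.15],[0,0,0,0,0,0,0.15],[0,0,0,0,0,0,0.15]]
  ]
}}

```text
clock: 56.35
ee_pos: [0.5913, 0.1156, 0.1647]
tool_rot: [179.9, 0.1, 84.7]
ft_force: [0.2, -0.7, 0.1]
opening: 0.0364
finger_force: 0.0
```

```bash
python3 -c "
from h import *
st();b=bp(.264,0,0)
to(b[0],b[1],.033,yaw=84.8)
c=cam('top');spacers(c);board(c);s=cam('scene')
show('ld',np.hstack([s['frame'][130:240,170:290],c['frame'][130:240,225:345]]),3.3)"
```

```text
56.35 [0.5913 0.1156 0.1647] [1.799e+02 1.000e-01 8.470e+01] [ 0.2 -0.7  0.1] 0.0364 0.0
shift [-222.4  125.3  132.2] turn z -0.1
c=(0.728,0.234) L=89 W=66 yaw=110
on board x=18 y=-153 L=47 W=25 ang=90
on board x=56 y=-95 L=58 W=24 ang=5
on board x=50 y=-2 L=56 W=25 ang=7
on board x=113 y=-55 L=89 W=25 ang=5
on board x=114 y=46 L=70 W=24 ang=5
on board x=177 y=-63 L=118 W=25 ang=5
on board x=177 y=64 L=118 W=24 ang=5
```

View pics/ld.png

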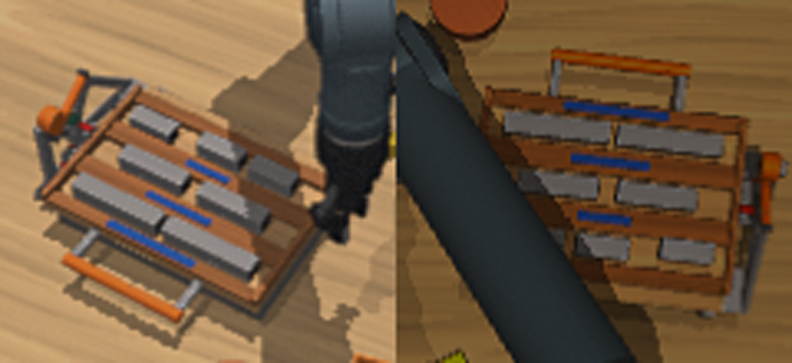

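All seven spacers lie in their rows: in the left crop, long at (120,200) and (210,250), medium at (152,168) and (232,208), short at (152,122), (220,150) and (272,172). The nudged short is still in its row. Now for the bar.

Call:
{"op": "servo_tool", "data": {
  "series": [
    [[0,0,0,-37,20.9,0,0.15],[0,0,0,-37,20.9,0,0.15],[0,0,0,-37,20.9,0,0.15],[0,0,0,-37,20.9,0,0.15],[0,0,0,-37,20.9,0,0.15],[0,0,0,-37,20.9,0,0.15],[0,0,0,0,0,40,0.15],[0,0,0,0,0,30,0.15],[0,0,0,0,0,0,0.15],[0,0,0,0,0,0,0.15]]
  ]
}}

```text
clock: 57.45
ee_pos: [0.6953, -0.1162, 0.0946]
tool_rot: [180.0, -0.0, 84.8]
ft_force: [-0.2, -0.4, 1.0]
opening: 0.0362
finger_force: 0.0
```

```bash
python3 -c "
from h import *
st();b=bp(.264,0,0)
to(b[0],b[1],.031,yaw=84.8)"
```

```text
57.45 [ 0.6953 -0.1162  0.0946] [180.   -0.   84.8] [-0.2 -0.4  1. ] 0.0362 0.0
shift [-1.2  0.7 63.6] turn z -0.0
```

Call:
{"op": "servo_tool", "data": {
  "series": [
    [[0,0,0,0,0.5,15,0.15],[0,0,0,0,0,15,0.15],[0,0,0,0,0,15,0.15],[0,0,0,0,0,12,0.15],[0,0,0,0,0,7,0.15],[0,0,0,0,0,0,0.15],[0,0,0,0,0,0,0.15],[0,0,0,0,0,0,1],[0,0,0,0,0,0,1],[0,0,0,0,0,0,1]]
  ]
}}

```text
clock: 58.45
ee_pos: [0.698, -0.1151, 0.0324]
tool_rot: [179.7, -0.0, 84.8]
ft_force: [1.9, 0.1, 1.0]
opening: 0.0136
finger_force: 58.4
```

Call:
{"op": "servo_tool", "data": {
  "series": [
    [[0,0,0,0,0,0,1],[0,0,0,0,0,0,1],[0,0,0,0,0,0,1],[0,0,0,0,0,0,1],[-0.8,0,0,0,0.2,-4,1],[-1.72,0,0,0,0.5,-7.9,1],[-1.72,0,0,0,0.5,-7.9,1],[-1.72,0,0,0,0.5,-7.9,1],[0,0,0,0,0,0,1],[0,0,0,0,0,0,1]]
  ]
}}

```text
clock: 59.45
ee_pos: [0.6981, -0.1151, 0.0582]
tool_rot: [173.7, -0.1, 84.9]
ft_force: [8.0, 0.4, -5.2]
opening: 0.0137
finger_force: 59.3
```

```bash
python3 -c "
from h import *
bar()"
```

```text
59.45 [ 0.6981 -0.1151  0.0582] [ 1.737e+02 -1.000e-01  8.490e+01] [ 8.   0.4 -5.2] 0.0137 59.2905467748642
r 0.26572038491870165 tilt 0.10585001572395954 f tool [1.1502338 7.3480814 6.0892118]
```

Call:
{"op": "servo_tool", "data": {
  "series": [
    [[-1.72,0,0,0,0.2,-7.9,1],[-1.72,0,0,0,0.3,-7.9,1],[-1.72,0,0,0,0.4,-7.9,1],[-1.72,0,0,0,0.5,-7.9,1],[-1.72,0,0,0,0.5,-7.9,1],[-1.72,0,0,0,0.5,-7.9,1],[-1.72,0,0,0,0.5,-7.9,1],[-1.72,0,0,0,0.5,-7.9,1],[-1.72,0,0,0,0.5,-7.9,1],[-1.72,0,0,0,0.5,-7.9,1]]
  ]
}}

```text
clock: 60.45
ee_pos: [0.6828, -0.1137, 0.1357]
tool_rot: [156.6, -0.1, 84.9]
ft_force: [7.1, 0.6, -5.2]
opening: 0.0138
finger_force: 59.4
```

Call:
{"op": "servo_tool", "data": {
  "series": [
    [[-1.72,0,0,0,0.5,-7.9,1],[-1.72,0,0,0,0.5,-7.9,1],[-1.72,0,0,0,0.5,-7.9,1],[-1.72,0,0,0,0.5,-7.9,1],[-1.72,0,0,0,0.5,-7.9,1],[0,0,0,0,0,0,1],[0,0,0,0,0,0,1],[0,0,0,0,0,0,1],[0,0,0,0,0,0,1],[0,0,0,0,0,0,1]]
  ]
}}

```text
clock: 61.45
ee_pos: [0.6667, -0.1121, 0.1718]
tool_rot: [148.2, -0.0, 84.9]
ft_force: [5.7, -0.4, -1.5]
opening: 0.0143
finger_force: 59.7
```

```bash
python3 -c "
from h import *
bar()"
```

```text
61.45 [ 0.6667 -0.1121  0.1718] [148.2  -0.   84.9] [ 5.7 -0.4 -1.5] 0.0143 59.73316490650177
r 0.2655547550933925 tilt 0.5527859699178158 f tool [0.09374795 4.08789282 4.25184776]
```

Call:
{"op": "servo_tool", "data": {
  "series": [
    [[-1.72,0,0,0,0.5,-7.9,1],[-1.72,0,0,0,0.5,-7.9,1],[-1.72,0,0,0,0.5,-7.9,1],[-0.9,0,0,0,0.2,-4,1],[0,0,0,0,0,0,1],[0,0,0,0,0,0,1],[0,0,0,0,0,0,1],[0,0,0,0,0,0,1],[0,0,0,0,0,0,1],[0,0,0,0,0,0,1]]
  ]
}}

```text
clock: 62.45
ee_pos: [0.6523, -0.1108, 0.1955]
tool_rot: [142.2, -0.0, 84.8]
ft_force: [2.9, 1.3, -4.1]
opening: 0.0137
finger_force: 59.9
```

```bash
python3 -c "
from h import *
bar();s=cam('scene')
show('n3',s['frame'][110:220,165:285],6)"
```

```text
62.45 [ 0.6523 -0.1108  0.1955] [142.2  -0.   84.8] [ 2.9  1.3 -4.1] 0.0137 59.87017750740051
r 0.2654766042426356 tilt 0.6571433835342007 f tool [ 1.562013   -0.30769635  4.95268947]
```

View pics/n3.png

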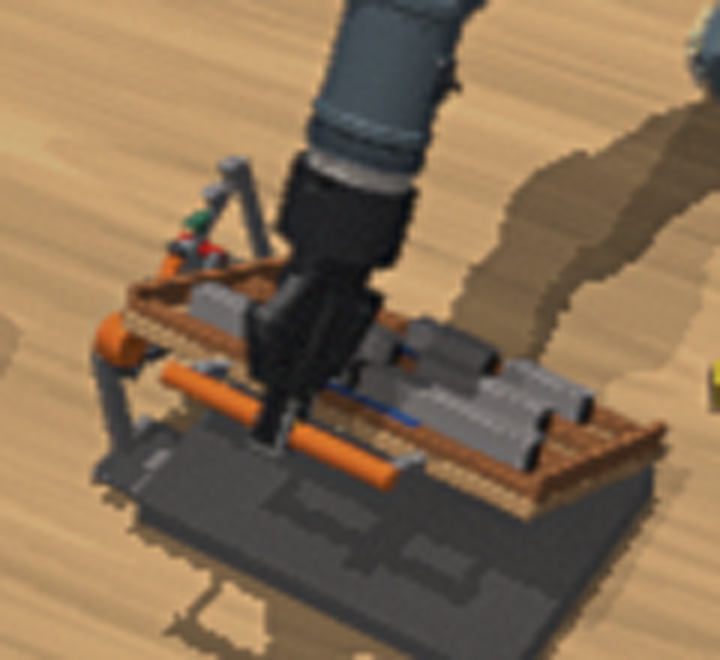

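The board is past the green tooth at crop (195,220), and the pawl sits below it. Lower onto the notch and let go.

Call:
{"op": "servo_tool", "data": {
  "series": [
    [[1.15,0,0,0,-0.3,5.3,1],[1.15,0,0,0,-0.3,5.3,1],[1.15,0,0,0,-0.3,5.3,1],[1.15,0,0,0,-0.3,5.3,1],[0.8,0,0,0,-0.2,3.5,1],[0,0,0,0,0,0,1],[0,0,0,0,0,0,1],[0,0,0,0,0,0,1],[0,0,0,0,0,0,1],[0,0,0,0,0,0,1]]
  ]
}}

```text
clock: 63.5
ee_pos: [0.6652, -0.1121, 0.1748]
tool_rot: [147.6, 0.0, 84.8]
ft_force: [-2.4, 4.6, -8.7]
opening: 0.0141
finger_force: 59.8
```

```bash
python3 -c "
from h import *
bar()"
```

```text
63.5 [ 0.6652 -0.1121  0.1748] [147.6   0.   84.8] [-2.4  4.6 -8.7] 0.0141 59.84992325305939
r 0.2656877259773083 tilt 0.5652593030799001 f tool [ 4.32178033 -7.00668484  5.86292468]
```

Call:
{"op": "servo_tool", "data": {
  "series": [
    [[0,0,0,0,0,0,0.5],[0,0,0,0,0,0,0.3],[0,0,0,0,0,0,0.15],[0,0,0,0,0,0,0.15],[0,0,0,0,0,0,0.15],[0,0,0,0,0,0,0.15],[0,0,0,0,0,-10,0.15],[0,0,0,0,0,-20,0.15],[0,0,0,0,0,-30,0.15],[0,0,0,0,0,-30,0.15]]
  ]
}}

```text
clock: 64.5
ee_pos: [0.6178, -0.1077, 0.2519]
tool_rot: [147.5, -0.1, 84.9]
ft_force: [0.4, -0.3, 1.7]
opening: 0.0359
finger_force: 0.0
```

Call:
{"op": "servo_tool", "data": {
  "series": [
    [[0,0,0,0,0,-30,0.15],[0,0,0,0,0,-30,0.15],[0,0,0,40,0,-10,0.15],[0,0,0,45,0,0,0.15],[0,0,0,45,0,0,0.15],[0,0,0,45,0,0,0.15],[0,0,0,45,0,0,0.15],[0,0,0,45,0,0,0.15],[0,0,0,0,0,0,0.15],[0,0,0,0,0,0,0.15]]
  ]
}}

```text
clock: 65.5
ee_pos: [0.5905, 0.1359, 0.3171]
tool_rot: [147.4, -0.0, 84.8]
ft_force: [-0.8, -0.5, -0.6]
opening: 0.0359
finger_force: 0.0
```

```bash
python3 -c "
from h import *
st();c=cam('top');s=cam('scene')
show('end',np.hstack([s['frame'][120:220,165:285],c['frame'][130:230,225:345]]),3.3)"
```

```text
65.5 [0.5905 0.1359 0.3171] [147.4  -0.   84.8] [-0.8 -0.5 -0.6] 0.0359 0.0
```

View pics/end.png

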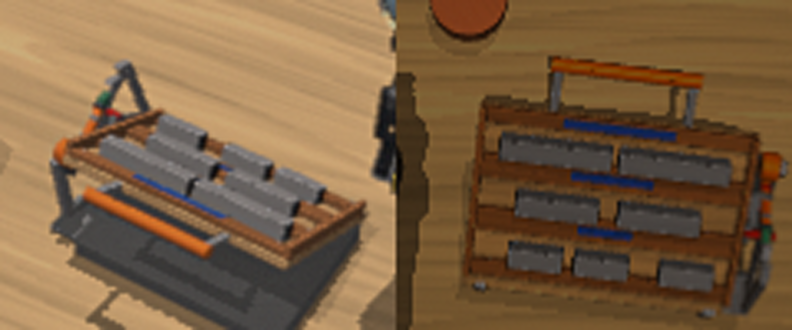

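The board is propped with all seven spacers in their rows. The bar runs from (552,66) to (702,80) in the right crop. A numeric check of the tilt before handing in.

```bash
python3 -c "
from h import *
c=cam('top');s=cam('scene');st()
for t in (.38,.56,.73):
  P=[bp(.264,.08,0,t),bp(.264,-.08,0,t)]; print(t,np.round(proj(c,P)).tolist(),np.round(proj(s,P)).tolist())
print('seen [272,150],[318,154]; [229,196],[192,179]')"
```

```text
65.7 [0.5899 0.1347 0.316 ] [147.5  -0.   84.7] [0.4 0.3 0.9] 0.0364 0.0
0.38 [[272.0, 146.0], [316.0, 151.0]] [[225.0, 206.0], [189.0, 188.0]]
0.56 [[272.0, 149.0], [317.0, 155.0]] [[228.0, 195.0], [191.0, 177.0]]
0.73 [[271.0, 155.0], [318.0, 160.0]] [[231.0, 183.0], [194.0, 166.0]]
seen [272,150],[318,154]; [229,196],[192,179]
```

```bash
python3 -c "
from plant import ctrl
print(ctrl.finish_job())"
```

```text
the job is handed in; nothing more can be done
None
```

The job is handed in: the board is propped on the third (green) notch with all seven spacers in their rows and, as far as I can tell, the jar, tin, bin and carton undisturbed; the hand-in call returned no verdict.

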